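# Pack the supplies case and snap it shut

## Robot

A 6-joint arm with a two-finger parallel gripper is mounted at the origin on a cart in front of the work surface, level with it; the furniture and walls round the work are solid. World frame = base frame: x ahead of the robot, y to its left, z up, the work surface at z = 0. Lengths are in m, angles in rad, forces in N, time in s.
With the tool pointing down it reaches from about 0.3 to 0.75 m from the base axis. Payload 8.5 kg.
Tool frame: the origin (TCP) lies midway between the tips of the shut fingers; the grasp point (between the pads) lies 19 mm behind it; z points along the fingers, y is the line along which they close (so a half turn about z gives the same grasp; the last joint's range is limited). The gripper opens to 85 mm and grips with 20 to 120 N. Pads are 22 mm wide; open, the fingers measure 114 mm over their backs; the gripper's body (76 mm by 85 mm) begins 54 mm behind the grasp point. The pads swing forward as they close: fully open they stand 13 mm farther back than shut.
Start: joints at [1.07, 0.381, 1.297, -0, 1.464, -0.215], TCP at [0.155, 0.528, 0.231] pointing down, gripper open.
Joint ranges: [-3.11, 3.11], [-0.89, 2.33], [0.22, 2.48], [-1.42, 4.56], [0.17, 2.85], [-2.88, 2.88]. Speed limits (rad/s): [2.39, 2.39, 3.14, 3.14, 3.14, 3.14].

## Interface

Orientations are given as a unit quaternion [x, y, z, w].
In Python, from workcell import robot gives the robot as it stands. The module is installed in compiled form; this text tells all that it offers.
- The arm moves only by the tool drive_tool, never from a script. Its argument "motion" is one flat list of numbers, 7 for each row, row after row: the gripper's target within -1 to 1 (fully open at 1, half-way at 0, shut at -1), then the shift along the tool's x, y, z each as a share of 0.15 m, from -1 to 1, then the turn, a rotation vector about the tool's x, y, z each as a share of 90 degrees, from -1 to 1. In form: [grip, tx, ty, tz, wx, wy, wz, grip, tx, ty, tz, wx, wy, wz, ...]. A call has 1 to 8 rows; each row is the pose to reach, as a shift and turn from the pose commanded when the call began, along the tool's axes at that moment; what a row does not reach only later rows make up. A row lasts 1/8 s, in which the tool goes at most 62.5 mm and 10.7 degrees, less where a joint would pass 70% of its speed; a pose out of reach is approached as far as the arm can. A call with a number of a shift or a turn outside -1 to 1 is refused whole. A call with a gripper value outside its range is refused whole. The fingers move at their own pace and stop on an object; "newtons" is the grip in N (left out, the last holds). Time passes only in rows, so rows that repeat a pose let the fingers close. It gives the time, the measured TCP pose, the force, the opening and the grip force at its end, in the units of the state.
- robot.sense(): the state, without advancing time (a new reading comes with each control period).
- robot.capture(name): name is "scene" or "top"; returns (picture, depth): 384x512x3 uint8, red, green, blue; 384x512 float32, m along the optical axis (not along the pixel's ray), 0 where there is no reading.
- robot.camera_model(name): a dict with "fx", "fy", "cx", "cy" (pixels), "rvec" (rotation vector, rad) and "tvec" (3), from world to camera coordinates, as OpenCV has them. Camera axes: x right, y down, z forward; pixel columns grow to the right and rows downward; lengths in m; the calibration is good to about 2 mm. A picture is of the moment at which its call begins. camera_model takes no time and is no camera call.
- robot.hand_in(): hands the job in; it is judged then, once.
Trained networks look in the newest picture that a camera, given by its name, has taken for a name from the list of things; names that differ only in an ending like _2 or _b are one class to them, and where a whole thing is asked for, a point or a joint stands for the part that bears it (a point fixed in the world has none). Each returns a list of dicts, best first, with "p" (0 to 1); they miss things now and then, are a little off and sometimes report something else, mostly with a low value. They report only what shows in the picture. A call takes as long as a camera call. They do not tell look-alikes from the thing itself.
- robot.search_frame(camera, target): "uv" ([column, row] in pixels, amid what is visible of it).
The state is a dict: "time": time; "qpos": joint angles; "dq": joint speeds; "effort": joint torques, N m; "tool_pos": TCP position; "eef_rot": TCP orientation; "force": force on the tool from outside, world axes, zero at the start; "wrist_torque": the same for the moment, N m; "width": opening from 0.0 (shut) to 1.0 (fully open); "gripper_force": force on a finger pad.
Only numpy, scipy, OpenCV 4.12 (cv2) and the standard library are available. Lean on these libraries where they do the work, as an engineer would, in place of code of your own. Each camera call takes 0.05 s, during which the arm holds its last target. There are 200 camera calls.

## Task

Pack the grey supplies case: put every carton of staples into the compartment under its lid and every eraser into its drawer. Then close it up: push the drawer fully home, swing the lid over and press its free edge down until it snaps past the catch and stays shut. Leave the sharpener, the memory stick, the foldback clip and everything else on the desk where they are.

Things in the scene. Friction and masses are not known exactly. Their poses are not given: they have to be found in the camera images.
- case: Grey plastic supplies case, fixed, 100 (x) x 250 (y) x 80 mm to the rim, lidded compartment above a drawer; origin at the centre of its underside; x from the front (drawer and catch, nearest the robot) to the back (hinge), y to its left, z up. In the middle of the front wall sits the catch, a sprung steel bar.
- case_floor (a point): Centre of the floor of the compartment under the lid, 34 mm above the desk; axes as the case's. Inside it is 92 (x) x 240 (y) mm; the rim is 46 mm above this floor; walls 4 to 5 mm.
- lid (a joint): Lid angle (rad): 0 shut and caught, 1.57 upright (starts near it), stop at 1.9. The hinge is stiff: the lid stays where it is left; under 2 N at its edge moves it. Let down, it rests on the catch at about 0.075; then about 10 N down on the middle of its free (front) edge drives it past the catch and it snaps to 0.
- lid_hinge (a point): Point on the lid's hinge axis, middle of the case's back rim (52 mm behind the case's centre, 80 mm up); the axis runs along the case's y. Its frame turns with the lid: -x points from the hinge to the free edge, z out of the outer face.
- lid_edge (a point): Point on the lid's outer face, middle of its free edge, 105 mm from the hinge axis and 6 mm outside its plane; moves with the lid (panel 5 mm thick, 250 mm wide, ends 111 mm from the axis; a 50 mm wide tongue hangs 19 mm below the edge). When shut it is 86 mm above the desk.
- drawer (a joint): How far the drawer is pulled out of the case (m): 0 fully home, starts 0.062 to 0.075 out, stop at 0.09. It slides with about 1 N and stays where it is left.
- drawer_floor (a point): Centre of the drawer's inner floor, 8 mm above the desk; moves with the drawer; axes as the case's. The inside is 92 to 95 mm (x) x 224 mm (y) with walls 16 mm above this floor (front 21 mm); only the part that sticks out of the case's front can be reached from above.
- drawer_handle (a point): Middle of the outer (-x) face of the drawer's black pull handle, a level bar 8 mm thick and 70 mm wide that stands 30 mm out from the drawer's front, its axis 18 mm above the desk; moves with the drawer, axes as the case's. When the drawer is home it is 85 mm in front of the case's centre. Push it to +x of the case to shut the drawer.
- carton0_center (a point): Small plain cardboard carton of staples, 30 (x) x 52 (y) x 20 mm, loose on the desk at the start, 55 to 115 g; this is its centre. Absent (None) in some runs.
- carton1_center (a point): Small plain cardboard carton of staples, 30 (x) x 52 (y) x 20 mm, loose on the desk at the start, 55 to 115 g; this is its centre. Absent (None) in some runs.
- carton2_center (a point): Small plain cardboard carton of staples, 30 (x) x 52 (y) x 20 mm, loose on the desk at the start, 55 to 115 g; this is its centre. Absent (None) in some runs.
- carton3_center (a point): Small plain cardboard carton of staples, 30 (x) x 52 (y) x 20 mm, loose on the desk at the start, 55 to 115 g; this is its centre. Absent (None) in some runs.
- eraser0_center (a point): Flat block-shaped vinyl eraser in a sleeve, 20 (x) x 44 (y) x 12 mm, loose on the desk at the start, about 20 g; this is its centre. Absent (None) in some runs.
- eraser1_center (a point): Flat block-shaped vinyl eraser in a sleeve, 20 (x) x 44 (y) x 12 mm, loose on the desk at the start, about 20 g; this is its centre. Absent (None) in some runs.
- eraser2_center (a point): Flat block-shaped vinyl eraser in a sleeve, 20 (x) x 44 (y) x 12 mm, loose on the desk at the start, about 20 g; this is its centre. Absent (None) in some runs.
- sharpener: Metal pencil sharpener 26x15x14 mm, loose bystander; origin in its underside.
- usb_stick: Black memory stick with cap 17x38x9 mm, loose bystander; origin in its underside.
- bulldog_clip: Black foldback clip 26x32x18 mm, loose bystander; origin in its underside.
There are look-alikes about, which are no part of the job. Leave any orange look-alike of the part that bears carton1_center alone.

How it is judged:
By the outcome, as a careful person would: the job done as asked, in the order asked, and still so for the second after the job is handed in, with the robot touching nothing.
Of carton0, carton1, carton2, carton3 only 3 to 4 are there at a start; the rules pass over those that are not, and their reading is None.
Of eraser0, eraser1, eraser2 only 1 to 3 are there at a start; the rules pass over those that are not, and their reading is None.
At some moment in a run one of carton0, carton1, carton2, carton3, eraser0, eraser1, eraser2 may be knocked a few centimetres aside while the robot is not near it.
Once in a run the grip may slacken for a moment while it holds something.
It also fails if it takes over 210 s, if anything falls off the work surface, if the arm or the gripper's body presses on something with over 40 N, if the wrist force passes 120 N, or if a joint passes its speed limit or range.

## Working session

There is one attempt and no reset: what is moved stays moved. The work goes in short steps, Python scripts to look and compute and a tool call to move; the robot and the scene stay as the last step left them, time stands still between calls to the robot, and variables do not carry over. Pictures are saved under pics/ and viewed, at most 14 in all, crops included, and the job is handed in when it is done.

Besides the shell and the picture viewer there is one more tool, called after "Emit:" by a JSON object that holds its "method" and its "body". drive_tool: Moves the arm, as the interface text tells. Shift numbers are shares of 0.15 m and turn numbers shares of 90 degrees, none past 1 either way. Its arguments: {"type":"object","properties":{"motion":{"type":"array"},"newtons":{"type":"number"}},"required":["motion"]}

```bash
mkdir -p pics
cat > h.py <<'E'
from workcell import robot
import numpy as np, cv2
from scipy.spatial.transform import Rotation as R
def cap(n,name=None):
    p,d=robot.capture(n)
    if name: cv2.imwrite('pics/'+name+'.png',p[:,:,::-1])
    return p,d
def unproj(n,uv,z):
    m=robot.camera_model(n); return np.array(uv)
def cloud(n,d):
    m=robot.camera_model(n); Rm=cv2.Rodrigues(np.array(m['rvec'],float))[0]; t=np.array(m['tvec']).ravel()
    v,u=np.mgrid[:d.shape[0],:d.shape[1]]
    c=np.stack([(u-m['cx'])/m['fx']*d,(v-m['cy'])/m['fy']*d,d],-1)
    w=(c-t)@Rm; w[d==0]=np.nan
    return w
E
python3 - <<'E'
from h import *
print(robot.sense())
for n in ['scene','top']:
    p,d=cap(n,n+'0'); w=cloud(n,d); np.save(n+'0.npy',w)
    m=robot.camera_model(n);print(n,m)
    for t in ['carton0_center','eraser0_center','sharpener','usb_stick','bulldog_clip','case','lid_edge','drawer_handle','lid_hinge','drawer_floor','case_floor']:
        for r in robot.search_frame(n,t):
            u,v=[int(round(a)) for a in r['uv']]; 
            print(n,t,round(r['p'],2),(u,v),np.round(w[v,u],3),p[v,u])
E
```

```text
{'time': 0.0, 'qpos': array([ 1.06971310e+00,  3.81216629e-01,  1.29827805e+00, -6.29977502e-06,
        1.46361165e+00, -2.15303113e-01]), 'dq': array([ 6.78603858e-04, -1.66860416e-03, -9.34142033e-04, -1.80768724e-03,
        1.12908166e-03,  1.87791520e-07]), 'effort': array([-4.07350910e-05, -4.48459232e+01, -2.31280392e+01, -2.46772970e-04,
        4.68905579e-03, -7.02468228e-06]), 'tool_pos': array([0.15490553, 0.52742084, 0.23069488]), 'eef_rot': array([ 1.42403933e-01,  9.89808339e-01, -7.09899727e-04, -2.62401102e-04]), 'force': array([ 0.21677332, -0.13826463, -0.38297346]), 'wrist_torque': array([0.00540516, 0.01582909, 0.02297158]), 'gripper_force': 0.0, 'width': 0.9965397965951446}
scene {'fx': 423.1605806315296, 'fy': 423.1605806315296, 'cx': 251.60838050303175, 'cy': 194.7746661869183, 'rvec': array([ 2.09478503, -0.58886546,  0.29909218]), 'tvec': array([-0.5546001 ,  0.13137538,  0.92377999])}
scene carton0_center 0.65 (211, 226) [ 0.436 -0.168  0.012] [160 154 148]
scene eraser0_center 0.62 (229, 252) [ 0.429 -0.27   0.012] [162 155 151]
scene sharpener 0.57 (321,
[... 1336 characters left out ...]
r 0.44 (349, 208) [ 0.537 -0.463 -0.004] [121 127 128]
top usb_stick 0.52 (252, 212) [ 0.522 -0.167  0.005] [31 29 27]
top bulldog_clip 0.52 (289, 179) [ 0.621 -0.277  0.015] [46 50 47]
top case 0.91 (158, 191) [0.58  0.108 0.033] [107 107 107]
top lid_edge 0.93 (157, 161) [0.643 0.074 0.189] [103 105 106]
top drawer_handle 0.74 (161, 189) [0.586 0.1   0.033] [108 107 109]
top drawer_handle 0.68 (161, 212) [0.519 0.105 0.004] [105 105 106]
top lid_hinge 0.63 (157, 157) [0.653 0.074 0.191] [27 29 29]
top drawer_floor 0.7 (161, 215) [0.51  0.103 0.009] [105 105 105]
top case_floor 0.97 (159, 187) [0.592 0.106 0.031] [107 107 107]
top case_floor 0.32 (163, 216) [0.507 0.098 0.007] [102 104 106]
```

Run:
```python
import cv2
a=cv2.imread('pics/top0.png'); cv2.imwrite('pics/top0z.png',cv2.resize(a[120:300,90:390],(800,480),interpolation=2))
a=cv2.imread('pics/scene0.png'); cv2.imwrite('pics/scene0z.png',cv2.resize(a[80:344,120:472],(800,600),interpolation=2))
```

```text
(no output)
```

View pics/top0z.png

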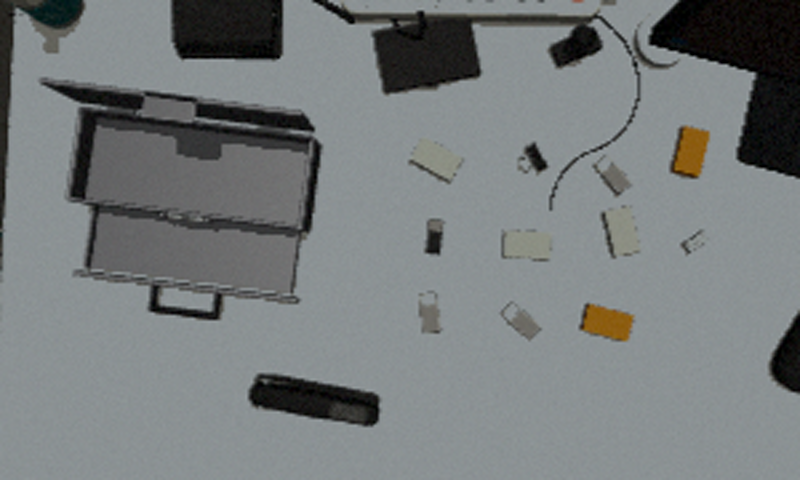

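View pics/scene0z.png

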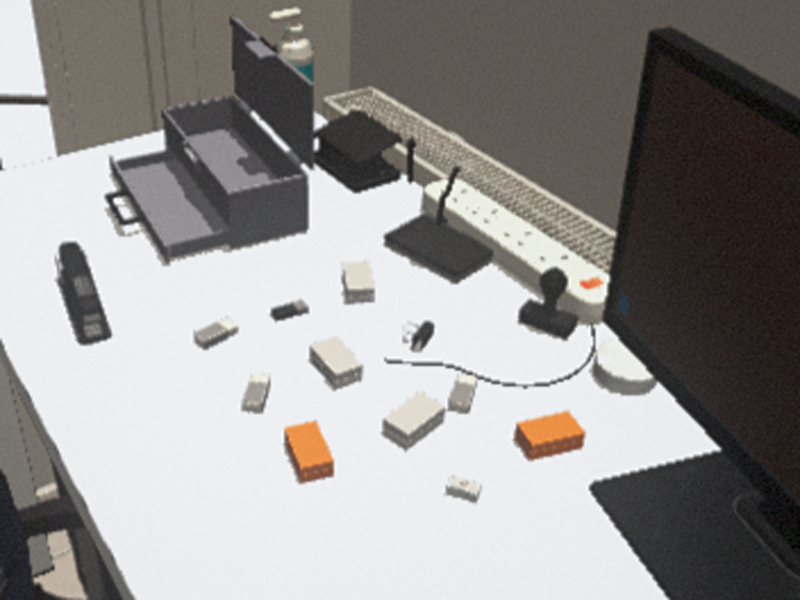

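Top view shows three plain cartons at zoom (436,160), (526,244) and (620,231). The two orange ones at (607,322) and (690,152) are look-alikes, so I leave them. The erasers are at (429,312), (521,320) and (612,175). The memory stick (434,237), clip (533,157) and sharpener (693,242) stay put. The drawer is open and the lid upright.

```bash
cat >> h.py <<'E'
def blobs(w,xr=(0.35,0.68),yr=(-0.52,-0.06),z0=0.005,amin=15):
    x,y,z=w[...,0],w[...,1],w[...,2]
    m=((x>xr[0])&(x<xr[1])&(y>yr[0])&(y<yr[1])&(z>z0)&(z<0.06)).astype(np.uint8)
    n,l,s,c=cv2.connectedComponentsWithStats(m)
    out=[]
    for i in range(1,n):
        if s[i,4]<amin: continue
        q=w[l==i]; r=cv2.minAreaRect((q[:,:2]*1000).astype(np.float32))
        (cx,cy),(a,b),th=r
        if a>b: a,b,th=b,a,th+90   # th: direction of short side a
        th=(th+90)%180-90
        out.append((round(cx),round(cy),round(a),round(b),round(th),round(np.median(q[:,2])*1000,1),s[i,4],np.round(c[i])))
    return out
E
python3 - <<'E'
from h import *
for n in ['top','scene']:
    w=np.load(n+'0.npy'); print(n)
    for b in blobs(w): print(b)
    x,y,z=w[...,0],w[...,1],w[...,2]
    m=(y>-0.05)&(x>0.35)&(x<0.75)&(y<0.3)
    # desk bias
    print('desk', np.nanmedian(z[(x>0.38)&(x<.45)&(y<-0.1)&(y>-.4)]))
    for lo,hi in [(0.014,0.022),(0.023,0.028),(0.076,0.084)]:
        q=w[m&(z>lo)&(z<hi)]
        print(lo,len(q),q.min(0),q.max(0)); np.save(f'{n}_{lo}.npy',q)
    q=w[m&(z>0.076)&(z<0.085)&(x<0.66)]; r=cv2.minAreaRect((q[:,:2]*1000).astype(np.float32)); print('rim',r)
    q=w[m&(z>0.012)&(z<0.024)&(x<0.54)]
    r=cv2.minAreaRect((q[:,:2]*1000).astype(np.float32)); print('handle/drawer',r)
    q=w[m&(z>0.1)]; print('lid',q.min(0),q.max(0),q.mean(0))
E
```

```text
top
(632, -457, 31, 52, 76, np.float64(18.3), np.int32(196), array([348., 176.]))
(620, -169, 32, 52, -31, np.float64(18.5), np.int32(182), array([253., 179.]))
(623, -282, 17, 30, -45, np.float64(15.5), np.int32(46), array([290., 178.]))
(605, -369, 20, 44, -51, np.float64(10.5), np.int32(99), array([319., 185.]))
(541, -378, 31, 52, -77, np.float64(18.3), np.int32(186), array([322., 206.]))
(533, -168, 16, 37, 84, np.float64(7.2), np.int32(62), array([252., 208.]))
(524, -271, 30, 51, -3, np.float64(18.6), np.int32(178), array([287., 211.]))
(529, -464, 14, 25, 32, np.float64(10.2), np.int32(40), array([350., 210.]))
(447, -163, 19, 43, -81, np.float64(10.5), np.int32(96), array([250., 237.]))
(439, -266, 19, 44, -41, np.float64(10.6), np.int32(93), array([285., 240.]))
(439, -361, 29, 53, -14, np.float64(18.6), np.int32(184), array([317., 240.]))
(355, -82, 12, 42, -8, np.float64(38.2), np.int32(61), array([221., 269.]))
desk -0.0008706643242358628
0.014 169 [ 0.37026897 -0.03838972  0.01401221] [0.74445598 0.22567427 0.02188362]
0.023 155 [ 0.37103229 -0.03852617  0.02301468] [0.
[... 1376 characters left out ...]
5., 277.]))
(528, -466, 15, 27, 40, np.float64(10.5), np.int32(99), array([324., 294.]))
desk -0.00014717227354219561
0.014 363 [ 0.43738637 -0.04450831  0.01403048] [0.7497623  0.22119231 0.02195014]
0.023 161 [ 0.44223299 -0.04205649  0.02300815] [0.74943399 0.21957322 0.02799659]
0.076 295 [ 0.53448069 -0.0441431   0.07602411] [0.66376704 0.21881624 0.08385983]
rim ((601.72509765625, 87.39509582519531), (256.3944091796875, 105.94985961914062), 83.37759399414062)
handle/drawer ((488.43743896484375, 94.40345764160156), (102.26041412353516, 253.59320068359375), 0.18492580950260162)
lid [ 0.63018792 -0.04613694  0.10006649] [0.67093906 0.20621661 0.19530073] [0.6503084  0.06598933 0.14930792]
```

```bash
cat >> h.py <<'E'
C0=np.array([0.600,0.0885]); YAW=np.radians(-6.5)
def c2(p):  # world xy -> case xy
    p=np.asarray(p,float)[...,:2]-C0; c,s=np.cos(YAW),np.sin(YAW)
    return np.stack([p[...,0]*c+p[...,1]*s,-p[...,0]*s+p[...,1]*c],-1)
def st():
    s=robot.sense(); r=R.from_quat(s['eef_rot']).as_matrix()
    phi=np.degrees(np.arctan2(r[1,1],r[0,1]))
    print('t',round(s['time'],2),'case',np.round(c2(s['tool_pos'])*1000,1),'z',round(s['tool_pos'][2]*1000,1),'phi',round(phi,1),'tilt',np.round(r[:2,2],3),'w',round(s['width']*85,1),'gf',round(s['gripper_force'],1),'F',np.round(s['force'],1),'q',np.round(s['qpos'],2))
E
python3 - <<'E'
from h import *
st()
for n in ['top','scene']:
    w=np.load(n+'0.npy'); c=c2(w)*1000; z=w[...,2]*1000
    off=np.array([-1,-2]) if n=='top' else np.array([1,1.5])
    c=c+off
    # drawer: profile along x at |y|<100 (z median) 
    for lo in range(-175,70,5):
        m=(c[...,0]>=lo)&(c[...,0]<lo+5)&(z<300)&(z>-10)
        a=m&(c[...,1]>50)&(c[...,1]<95); b=m&(abs(c[...,1])<20)
        print(lo,*(np.round(np.nanpercentile(z[k],[10,50,95])) if k.sum()>3 else None for k in (a,b)),end=' ; ')
    print()
for i,o in dict(A=(620,-169,-31),B=(541,-378,-77),Cc=(524,-271,-3),E1=(447,-163,-81),E2=(439,-266,-41),E3=(605,-369,-51)).items():
    print(i,np.round(c2(np.array([o[0]-1,o[1]-2])/1000)*1000),o[2]+96.5)
E
```

```text
t 1.2 case [-491.8  386. ] z 231.3 phi 73.6 tilt [0. 0.] w 84.9 gf 0.0 F [ 0.4  0.7 -0.7] q [ 1.07  0.38  1.3  -0.    1.46 -0.22]
-175 [-3. -2.  2.] [-4. -1.  2.] ; -170 [-3. -1.  1.] [-4. -2.  1.] ; -165 [-4. -1.  2.] [-4. -2.  1.] ; -160 [-3. -1.  3.] [19. 20. 23.] ; -155 [-3. -1.  1.] [-3. 19. 22.] ; -150 [-4. -2.  1.] [-3. -1.  3.] ; -145 [-4. -2.  1.] [-3. -2. -0.] ; -140 [-3. -2.  1.] [-4. -1.  2.] ; -135 [-4. -1.  2.] [-3. -1.  3.] ; -130 [25. 27. 31.] [25. 27. 29.] ; -125 [-2.  3. 25.] [-3.  1. 24.] ; -120 [ 5.  7. 10.] [ 4.  5. 10.] ; -115 [ 4.  7. 10.] [ 3.  7. 10.] ; -110 [5. 6. 9.] [4. 6. 9.] ; -105 [ 4.  7. 10.] [ 4.  7. 10.] ; -100 [ 4.  6. 10.] [ 5.  8. 12.] ; -95 [ 5.  7. 10.] [ 4.  7. 11.] ; -90 [ 3.  7. 10.] [ 4.  7. 10.] ; -85 [ 5.  6. 10.] [ 5.  7. 10.] ; -80 [5. 7. 9.] [ 5.  7. 10.] ; -75 [5. 6. 9.] [4. 6. 9.] ; -70 [3. 7. 9.] [2. 7. 9.] ; -65 [ 4.  7. 11.] [ 4.  7. 10.] ; -60 [3. 6. 9.] [ 5.  7. 10.] ; -55 [ 4.  8. 79.] [ 7. 70. 77.] ; -50 [76. 79. 81.] [33. 78. 81.] ; -45 [29. 34. 36.] [30. 32. 36.] ; -40 [31. 32. 35.] [29. 33. 36.] ; -35 [30. 33. 36.] [30. 33.
[... 1596 characters left out ...]
35.] [32. 33. 35.] ; -15 [32. 33. 34.] [32. 33. 34.] ; -10 [32. 33. 34.] [32. 34. 36.] ; -5 [33. 34. 35.] [32. 34. 36.] ; 0 [32. 33. 35.] [31. 33. 34.] ; 5 [32. 33. 35.] [31. 33. 35.] ; 10 [32. 34. 34.] [32. 33. 34.] ; 15 [32. 33. 35.] [33. 33. 35.] ; 20 [32. 34. 35.] [32. 33. 34.] ; 25 [32. 33. 35.] [32. 34. 35.] ; 30 [32. 33. 34.] [ 32.  34. 191.] ; 35 [32. 33. 35.] [ 33. 185. 192.] ; 40 [33. 34. 47.] [ 32. 190. 191.] ; 45 [36. 57. 79.] [ 37.  61. 191.] ; 50 [ 89. 132. 187.] [ 94. 139. 191.] ; 55 [ 87. 141. 190.] [101. 154. 195.] ; 60 None None ; 65 None None ; 
A [  48. -256.] 65.5
B [  -7. -472.] 19.5
Cc [ -36. -368.] 93.5
E1 [-124. -269.] 15.5
E2 [-121. -373.] 55.5
E3 [  56. -456.] 45.5
```

Emit:
{"method": "drive_tool", "body": {"motion": [0.4, -1, -0.84, 0, 0, 0, 0, 0.4, -1, -0.84, 0, 0, 0, 0, 0.4, -1, -0.84, 0, 0, 0, 0, 0.4, -1, -0.84, 0, 0, 0, 0], "newtons": 40}}

```text
time: 1.7
tool_pos: [0.265, 0.3623, 0.2316]
eef_rot: [0.145, 0.989, 0.0, 0.0]
force: [-0.8, 0.8, -0.0]
width: 0.702
gripper_force: 0.0
```

Emit:
{"method": "drive_tool", "body": {"motion": [0.4, -1, -0.84, 0, 0, 0, 0, 0.4, -1, -0.84, 0, 0, 0, 0, 0.4, -1, -0.84, 0, 0, 0, 0, 0.4, -1, -0.84, 0, 0, 0, 0]}}

```text
time: 2.2
tool_pos: [0.3736, 0.1994, 0.2313]
eef_rot: [0.145, 0.989, 0.0, 0.0]
force: [0.5, -0.2, 0.3]
width: 0.7
gripper_force: 0.0
```

Emit:
{"method": "drive_tool", "body": {"motion": [0.4, -1, -0.84, 0, 0, 0, 0, 0.4, -1, -0.84, 0, 0, 0, 0, 0.4, -1, -0.84, 0, 0, 0, 0, 0.4, -1, -0.84, 0, 0, 0, 0]}}

```text
time: 2.7
tool_pos: [0.4818, 0.0367, 0.2309]
eef_rot: [0.144, 0.99, 0.0, -0.0]
force: [-0.4, 0.7, -0.1]
width: 0.7
gripper_force: 0.0
```

Emit:
{"method": "drive_tool", "body": {"motion": [0.4, -1, -0.84, 0, 0, 0, 0.581, 0.4, -1, -0.84, 0, 0, 0, 0.581, 0.4, -1, -0.84, 0, 0, 0, 0.581, 0.4, -1, -0.84, 0, 0, 0, 0.581, 0.4, -1, -0.84, 0, 0, 0, 0.581, 0.4, -1, -0.84, 0, 0, 0, 0.581]}}

```text
time: 3.45
tool_pos: [0.5889, -0.1231, 0.2312]
eef_rot: [0.563, 0.827, 0.0, -0.0]
force: [0.1, 0.8, 0.5]
width: 0.701
gripper_force: 0.0
```

Emit:
{"method": "drive_tool", "body": {"motion": [0.4, 0, 0, 0, 0, 0, 0.581, 0.4, 0, 0, 0, 0, 0, 0.581, 0.4, 0, 0, 0, 0, 0, 0.581, 0.4, 0, 0, 0, 0, 0, 0.581, 0.4, 0, 0, 0, 0, 0, 0.581, 0.4, 0, 0, 0, 0, 0, 0.581]}}

```text
time: 4.2
tool_pos: [0.5887, -0.1237, 0.2315]
eef_rot: [0.869, 0.495, 0.0, -0.0]
force: [-1.0, 1.6, 0.0]
width: 0.698
gripper_force: 0.0
```

```bash
cat >> h.py <<'E'
def go(wx,wy,z):
    s=robot.sense(); r=R.from_quat(s['eef_rot']).as_matrix()
    d=np.array([wx,wy,z])/1000-s['tool_pos']; print('shift shares',np.round(r.T@d/0.15,3))
def look(): # blobs from both cameras, offset-corrected
    for n,o in (('top',(-1,-2)),('scene',(1,1.5))):
        w=cloud(n,cap(n)[1])
        print(n,[(b[0]+o[0],b[1]+o[1],b[2],b[3],b[4]) for b in blobs(w,amin=40) if b[0]<700])
E
python3 -c "
from h import *
st(); go(619,-171,100); look()"
```

```text
t 4.2 case [  12.8 -212.1] z 231.5 phi -30.6 tilt [0. 0.] w 59.3 gf 0.0 F [-1.   1.6  0. ] q [-0.4   0.47  1.15  0.    1.52  0.13]
shift shares [-0.169  0.335  0.877]
top [(630, -459, 30, 52, 76), (621, -281, 18, 32, -66), (604, -371, 20, 43, -50), (539, -380, 30, 52, -77), (532, -170, 16, 37, 84), (524, -274, 30, 53, 0), (528, -466, 15, 26, 37), (447, -165, 19, 43, -81), (438, -268, 19, 44, -41), (438, -364, 29, 53, -14), (352, -84, 12, 41, -14)]
scene [(619, -170.5, 30, 54, -28), (532, -168.5, 20, 38, 82), (447, -164.5, 23, 45, -82), (622, -283.5, 21, 31, -38), (523, -272.5, 31, 55, -1), (438, -267.5, 20, 45, -41), (603, -370.5, 20, 47, -49), (540, -378.5, 32, 55, -78), (630, -458.5, 32, 53, 76), (437, -362.5, 30, 55, -14), (528, -464.5, 15, 27, 38)]
```

Emit:
{"method": "drive_tool", "body": {"motion": [0.4, -0.169, 0.335, 0.45, 0, 0, 0, 0.4, -0.169, 0.335, 0.9, 0, 0, 0, 0.4, -0.169, 0.335, 0.9, 0, 0, 0, 0.4, -0.169, 0.335, 0.9, 0, 0, 0]}}

```text
time: 4.8
tool_pos: [0.618, -0.1722, 0.0945]
eef_rot: [0.869, 0.494, -0.001, -0.002]
force: [0.7, -0.2, 0.1]
width: 0.702
gripper_force: 0.0
```

Emit:
{"method": "drive_tool", "body": {"motion": [0.4, 0, 0, 0.3, 0, 0, 0, 0.4, 0, 0, 0.5, 0, 0, 0, 0.4, 0, 0, 0.61, 0, 0, 0, 0.4, 0, 0, 0.61, 0, 0, 0, -0.6, 0, 0, 0.61, 0, 0, 0, -0.6, 0, 0, 0.61, 0, 0, 0, -0.6, 0, 0, 0.61, 0, 0, 0, -0.6, 0, 0, 0.61, 0, 0, 0]}}

```text
time: 5.8
tool_pos: [0.6195, -0.173, 0.0066]
eef_rot: [0.87, 0.493, 0.001, 0.001]
force: [-0.8, 0.1, 6.6]
width: 0.34
gripper_force: 39.4
```

```bash
python3 -c "
from h import *
st()"
```

```text
t 5.8 case [  49.  -257.6] z 6.6 phi -30.9 tilt [ 0.003 -0.001] w 28.9 gf 39.4 F [-0.8  0.1  6.6] q [-0.46  0.76  1.3   0.    1.08  0.08]
```

Emit:
{"method": "drive_tool", "body": {"motion": [-0.6, 0, 0, -0.3, 0, 0, 0, -0.6, 0, 0, -0.6, 0, 0, 0.1, -0.6, 0, 0, -0.95, 0, 0, 0.2, -0.6, 0, 0, -0.95, 0, 0, 0.3, -0.6, 0, 0, -0.95, 0, 0, 0.42, -0.6, 0, 0, -0.95, 0, 0, 0.52, -0.6, 0, 0, -0.95, 0, 0, 0.62, -0.6, 0, 0, -0.95, 0, 0, 0.729], "newtons": 60}}

```text
time: 6.8
tool_pos: [0.6186, -0.1726, 0.1479]
eef_rot: [0.998, -0.06, 0.0, 0.0]
force: [0.2, 0.5, 0.3]
width: 0.333
gripper_force: 59.1
```

Emit:
{"method": "drive_tool", "body": {"motion": [-0.6, -0.09, -0.31, 0, 0, 0, 0, -0.6, -0.18, -0.62, 0, 0, 0, 0, -0.6, -0.18, -0.62, 0, 0, 0, 0]}}

```text
time: 7.18
tool_pos: [0.602, -0.0743, 0.1482]
eef_rot: [0.998, -0.055, 0.0, -0.0]
force: [0.4, -1.0, -0.9]
width: 0.34
gripper_force: 39.1
```

Emit:
{"method": "drive_tool", "body": {"motion": [-0.6, -0.09, -0.31, 0, 0, 0, 0, -0.6, -0.18, -0.62, 0, 0, 0, 0, -0.6, -0.18, -0.62, 0, 0, 0, 0, -0.6, -0.18, -0.62, 0, 0, 0, 0]}}

```text
time: 7.68
tool_pos: [0.5867, 0.0173, 0.1476]
eef_rot: [0.998, -0.057, 0.0, 0.0]
force: [-0.6, 0.1, -1.6]
width: 0.334
gripper_force: 63.7
```

```bash
python3 -c "
from h import *
st()"
```

```text
t 7.67 case [ -5.1 -72.2] z 147.6 phi -96.6 tilt [ 0.001 -0.001] w 28.4 gf 63.7 F [-0.6  0.1 -1.6] q [-0.17  0.51  1.33 -0.    1.3   1.51]
```

Emit:
{"method": "drive_tool", "body": {"motion": [-0.6, 0, 0, 0.3, 0, 0, 0, -0.6, 0, 0, 0.5, 0, 0, 0, -0.6, 0, 0, 0.69, 0, 0, 0, -0.6, 0, 0, 0.69, 0, 0, 0, -0.6, 0, 0, 0.69, 0, 0, 0, 0, 0, 0, 0.69, 0, 0, 0, 0, 0, 0, 0.69, 0, 0, 0, 0, 0, 0, 0.69, 0, 0, 0]}}

```text
time: 8.68
tool_pos: [0.5864, 0.0183, 0.0443]
eef_rot: [0.998, -0.057, 0.0, 0.0]
force: [0.2, -1.3, 0.1]
width: 0.502
gripper_force: 0.0
```

Emit:
{"method": "drive_tool", "body": {"motion": [0, 0, 0, -0.35, 0, 0, 0, 0.3, 0, 0, -0.69, 0, 0, 0, 0.3, 0, 0, -0.69, 0, 0, 0], "newtons": 40}}

```text
time: 9.05
tool_pos: [0.588, 0.0182, 0.1515]
eef_rot: [0.998, -0.057, 0.004, 0.0]
force: [-0.9, -0.4, -0.9]
width: 0.65
gripper_force: 0.0
```

```bash
python3 -c "
from h import *
st()
w=cloud('top',cap('top','a1')[1])
b=blobs(w-[0,0,.034],xr=(.53,.68),yr=(-.05,.2),amin=60)
for q in b: print(q)
look()
im=cv2.imread('pics/a1.png'); cv2.imwrite('pics/a1z.png',cv2.resize(im[120:270,90:380],(800,414),interpolation=2))
"
```

```text
t 9.05 case [ -4.  -71.2] z 151.5 phi -96.5 tilt [ 0.008 -0.001] w 55.2 gf 0.0 F [-0.9 -0.4 -0.9] q [-0.17  0.51  1.32  0.    1.3   1.51]
(587, -15, 49, 105, 76, np.float64(42.3), np.int32(189), array([202., 187.]))
(553, 119, 8, 91, -7, np.float64(43.1), np.int32(79), array([152., 199.]))
top [(633, -459, 30, 58, 76), (619, -278, 26, 31, -66), (604, -371, 20, 43, -49), (540, -379, 31, 53, -77), (532, -170, 16, 37, 85), (523, -274, 30, 52, -4), (448, -165, 19, 45, -81), (439, -268, 19, 44, -41), (438, -363, 29, 53, -14), (356, -83, 12, 42, -3)]
scene [(532, -169.5, 18, 37, 85), (447, -164.5, 20, 45, -84), (620, -279.5, 22, 33, -61), (523, -273.5, 31, 56, -2), (438, -267.5, 20, 47, -40), (604, -370.5, 19, 46, -50), (539, -379.5, 31, 54, -77), (631, -458.5, 33, 54, 76), (437, -362.5, 31, 54, -14), (528, -465.5, 15, 27, 41)]
```

View pics/a1z.png

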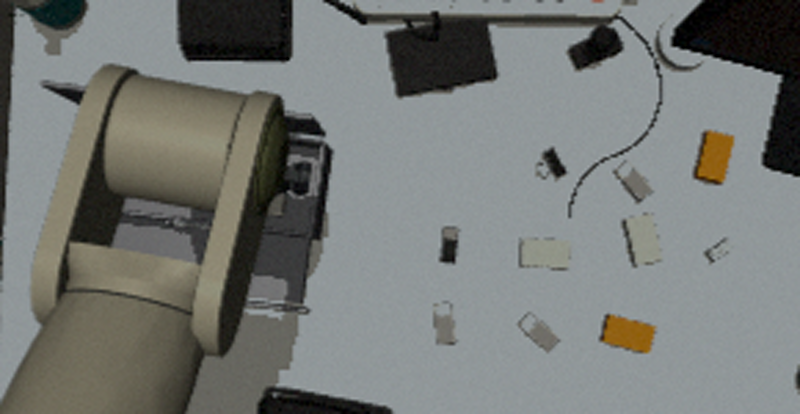

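Emit:
{"method": "drive_tool", "body": {"motion": [0.4, -0.1, 0.4, 0, 0, 0, 0, 0.4, -0.107, 0.8, 0, 0, 0, -0.1, 0.4, -0.107, 0.99, 0, 0, 0, -0.15, 0.4, -0.107, 0.99, 0, 0, 0, -0.15]}}

```text
time: 9.7
tool_pos: [0.5527, -0.1289, 0.1458]
eef_rot: [0.998, 0.059, -0.001, -0.001]
force: [0.2, 0.1, 0.0]
width: 0.706
gripper_force: 0.0
```

```bash
python3 -c "
from h import *
st();go(523,-273,100)"
```

```text
t 9.7 case [ -22.4 -221.4] z 145.8 phi -83.2 tilt [-0.003  0.001] w 60.0 gf 0.0 F [0.2 0.1 0. ] q [-0.44  0.49  1.38 -0.    1.27  1.02]
shift shares [-0.309  0.931  0.305]
```

Emit:
{"method": "drive_tool", "body": {"motion": [0.4, -0.2, 0.4, 0, 0, 0, -0.11, 0.4, -0.309, 0.8, 0.1, 0, 0, -0.22, 0.4, -0.309, 0.931, 0.3, 0, 0, -0.33, 0.4, -0.309, 0.931, 0.3, 0, 0, -0.44, 0.4, -0.309, 0.931, 0.3, 0, 0, -0.55, 0.4, -0.309, 0.931, 0.3, 0, 0, -0.66, 0.4, -0.309, 0.931, 0.3, 0, 0, -0.78, 0.4, -0.309, 0.931, 0.3, 0, 0, -0.895]}}

```text
time: 10.7
tool_pos: [0.5244, -0.2699, 0.1013]
eef_rot: [0.72, 0.694, -0.0, -0.001]
force: [0.7, -0.2, 0.5]
width: 0.7
gripper_force: 0.0
```

```bash
python3 -c "
from h import *
st();go(523,-273,8)"
```

```text
t 10.7 case [ -34.5 -364.7] z 101.3 phi -2.2 tilt [-0.002  0.002] w 59.5 gf 0.0 F [ 0.7 -0.2  0.5] q [-0.68  0.57  1.37  0.    1.2  -0.64]
shift shares [-0.022 -0.008  0.622]
```

Emit:
{"method": "drive_tool", "body": {"motion": [0.4, -0.02, -0.01, 0.3, 0, 0, 0, 0.4, -0.02, -0.01, 0.5, 0, 0, 0, 0.4, -0.02, -0.01, 0.62, 0, 0, 0, 0.4, -0.02, -0.01, 0.62, 0, 0, 0, -0.6, -0.02, -0.01, 0.62, 0, 0, 0, -0.6, -0.02, -0.01, 0.62, 0, 0, 0, -0.6, -0.02, -0.01, 0.62, 0, 0, 0, -0.6, -0.02, -0.01, 0.62, 0, 0, 0], "newtons": 60}}

```text
time: 11.7
tool_pos: [0.5231, -0.2746, 0.0105]
eef_rot: [0.722, 0.691, 0.0, 0.001]
force: [0.1, 2.2, 6.6]
width: 0.33
gripper_force: 59.9
```

Emit:
{"method": "drive_tool", "body": {"motion": [-0.6, 0, 0, -0.3, 0, 0, 0.11, -0.6, 0, 0, -0.6, 0, 0, 0.22, -0.6, 0, 0, -0.9, 0, 0, 0.33, -0.6, 0, 0, -0.9, 0, 0, 0.44, -0.6, 0, 0, -0.9, 0, 0, 0.55, -0.6, 0, 0, -0.9, 0, 0, 0.66, -0.6, 0, 0, -0.9, 0, 0, 0.78, -0.6, 0, 0, -0.9, 0, 0, 0.9]}}

```text
time: 12.7
tool_pos: [0.5224, -0.2744, 0.1444]
eef_rot: [0.999, 0.054, -0.0, -0.0]
force: [0.0, 0.1, -1.2]
width: 0.33
gripper_force: 59.7
```

Emit:
{"method": "drive_tool", "body": {"motion": [-0.6, 0, 0, 0, 0, 0, 0.1, -0.6, 0, 0, 0, 0, 0, 0.147, -0.6, 0, 0, 0, 0, 0, 0.147]}}

```text
time: 13.08
tool_pos: [0.5225, -0.2745, 0.1444]
eef_rot: [0.998, -0.058, -0.0, 0.0]
force: [-0.9, -1.2, -1.3]
width: 0.328
gripper_force: 59.7
```

```bash
python3 -c "
from h import *
st();p=C0+[np.cos(YAW)*-.012,np.sin(YAW)*-.012];go(*(p*1000),145);look()
w=cloud('top',cap('top','a2')[1])
c=c2(w)*1000+[-1,-2]; z=w[...,2]*1000
m=(abs(c[...,0])<44)&(abs(c[...,1])<118)&(z>45)&(z<70); q=c[m].astype(np.float32); print(m.sum(),cv2.minAreaRect(q),np.median(z[m]))
"
```

```text
t 13.07 case [ -35.9 -369.4] z 144.4 phi -96.6 tilt [-0. -0.] w 27.9 gf 59.7 F [-0.9 -1.2 -1.3] q [-0.68  0.52  1.32 -0.    1.3   1.  ]
shift shares [ 0.155 -2.463 -0.004]
top [(630, -458, 32, 52, 77), (606, -373, 17, 43, -44), (532, -170, 16, 37, 84), (354, -76, 12, 27, -14)]
scene [(532, -170.5, 18, 39, 80), (447, -164.5, 22, 44, -85), (621, -281.5, 18, 34, -58), (438, -267.5, 20, 45, -41), (604, -370.5, 20, 46, -50), (539, -379.5, 31, 54, -77), (630, -458.5, 33, 54, 77), (437, -363.5, 31, 55, -15), (529, -464.5, 18, 26, 34)]
197 ((-8.71046257019043, 15.081123352050781), (52.16041946411133, 204.21029663085938), 1.8731054067611694) 52.43967026899962
```

Emit:
{"method": "drive_tool", "body": {"motion": [-0.6, 0.05, -0.41, 0, 0, 0, 0, -0.6, 0.05, -0.82, 0, 0, 0, 0, -0.6, 0.05, -0.82, 0, 0, 0, 0]}}

```text
time: 13.6
tool_pos: [0.5443, -0.1495, 0.1445]
eef_rot: [0.998, -0.055, -0.0, -0.0]
force: [-0.6, -0.3, 0.4]
width: 0.325
gripper_force: 59.8
```

Emit:
{"method": "drive_tool", "body": {"motion": [-0.6, 0.05, -0.41, 0, 0, 0, 0, -0.6, 0.05, -0.82, 0, 0, 0, 0, -0.6, 0.05, -0.82, 0, 0, 0, 0]}}

```text
time: 13.98
tool_pos: [0.566, -0.029, 0.1444]
eef_rot: [0.998, -0.055, 0.0, -0.0]
force: [0.1, -0.7, -0.7]
width: 0.331
gripper_force: 59.9
```

Emit:
{"method": "drive_tool", "body": {"motion": [-0.6, 0.05, -0.41, 0, 0, 0, 0, -0.6, 0.055, -0.823, 0, 0, 0, 0, -0.6, 0.055, -0.823, 0, 0, 0, 0, -0.6, 0.055, -0.823, 0, 0, 0, 0]}}

```text
time: 14.48
tool_pos: [0.5886, 0.0885, 0.1442]
eef_rot: [0.998, -0.058, -0.0, 0.0]
force: [0.1, 0.0, -0.3]
width: 0.327
gripper_force: 60.0
```

```bash
python3 -c "
from h import *
st();p=C0+[np.cos(YAW)*-.012,np.sin(YAW)*-.012];go(*(p*1000),46)
cap('scene','a3');im=cv2.imread('pics/a3.png'); cv2.imwrite('pics/a3z.png',cv2.resize(im[60:260,120:386],(800,600),interpolation=2))
"
```

```text
t 14.47 case [-11.4  -1.3] z 144.2 phi -96.7 tilt [-0.    -0.001] w 27.8 gf 60.0 F [ 0.1  0.  -0.3] q [-0.05  0.53  1.31 -0.    1.31  1.64]
shift shares [-0.004 -0.009  0.655]
```

View pics/a3z.png

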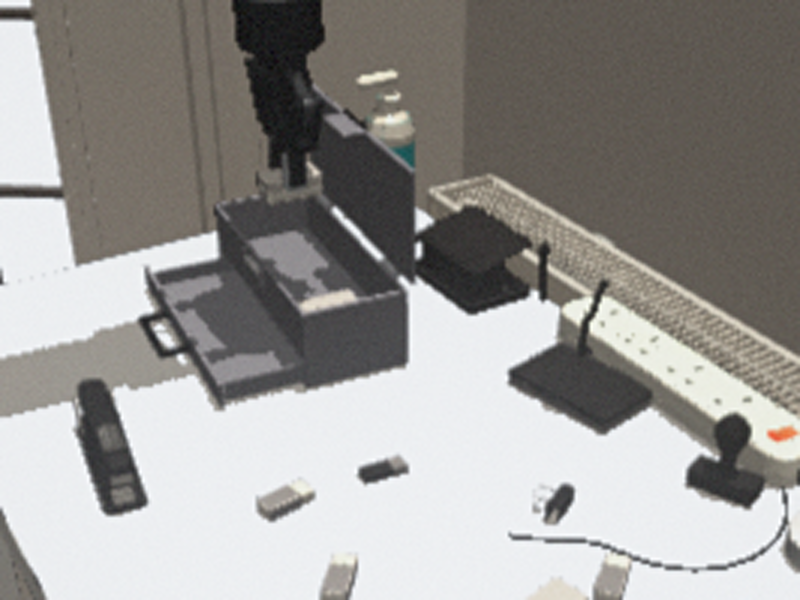

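Carton A lies in the compartment at zoom (328,298), and carton C is in the grip over the middle at (288,182). Now I lower and release it.

Emit:
{"method": "drive_tool", "body": {"motion": [-0.6, 0, 0, 0.3, 0, 0, 0, -0.6, 0, 0, 0.5, 0, 0, 0, -0.6, 0, 0, 0.65, 0, 0, 0, -0.6, 0, 0, 0.65, 0, 0, 0, -0.6, 0, 0, 0.65, 0, 0, 0, 0, 0, 0, 0.65, 0, 0, 0, 0, 0, 0, 0.65, 0, 0, 0, 0, 0, 0, 0.65, 0, 0, 0]}}

```text
time: 15.52
tool_pos: [0.5885, 0.0898, 0.0472]
eef_rot: [0.998, -0.058, 0.0, 0.0]
force: [-0.0, -0.1, 0.1]
width: 0.502
gripper_force: 0.0
```

Emit:
{"method": "drive_tool", "body": {"motion": [0, 0, 0, -0.35, 0, 0, 0, 0.3, 0, 0, -0.7, 0, 0, 0, 0.3, 0, 0, -0.7, 0, 0, 0, 0.3, 0, 0, -0.7, 0, 0, 0]}}

```text
time: 16.02
tool_pos: [0.5879, 0.0898, 0.1512]
eef_rot: [0.998, -0.058, -0.001, 0.0]
force: [-0.3, 0.1, -0.4]
width: 0.647
gripper_force: 0.0
```

Emit:
{"method": "drive_tool", "body": {"motion": [0.4, 0, 0.5, 0, 0, 0, 0, 0.4, 0, 1, 0, 0, 0, 0, 0.4, 0, 1, 0, 0, 0, 0, 0.4, 0, 1, 0, 0, 0, 0]}}

```text
time: 16.52
tool_pos: [0.5703, -0.0606, 0.1503]
eef_rot: [0.998, -0.059, -0.001, -0.0]
force: [0.0, -0.2, -0.2]
width: 0.704
gripper_force: 0.0
```

Emit:
{"method": "drive_tool", "body": {"motion": [0.4, 0, 0.5, 0, 0, 0, 0, 0.4, 0, 1, 0, 0, 0, 0, 0.4, 0, 1, 0, 0, 0, 0, 0.4, 0, 1, 0, 0, 0, 0]}}

```text
time: 17.02
tool_pos: [0.5536, -0.2084, 0.1507]
eef_rot: [0.998, -0.059, -0.001, -0.001]
force: [0.6, -0.8, -0.4]
width: 0.702
gripper_force: 0.0
```

```bash
python3 -c "
from h import *
look();st();go(540,-379.5,100)
w=cloud('top',cap('top','a4')[1])
c=c2(w)*1000+[-1,-2]; z=w[...,2]*1000
m=((abs(c[...,0])<42)&(abs(c[...,1])<115)&(z>43)&(z<75)).astype(np.uint8)
n,l,s,_=cv2.connectedComponentsWithStats(m)
for i in range(1,n):
  if s[i,4]>20: print(s[i,4],cv2.minAreaRect(c[l==i].astype(np.float32)),np.median(z[l==i]))
"
```

```text
top [(630, -459, 31, 53, 77), (604, -371, 20, 44, -51), (539, -380, 31, 52, -77), (532, -170, 16, 36, 85), (438, -363, 29, 53, -14), (432, -275, 20, 24, -36)]
scene [(532, -169.5, 19, 39, 81), (447, -165.5, 22, 45, -85), (621, -281.5, 18, 33, -55), (438, -267.5, 20, 46, -40), (608, -367.5, 20, 55, -50), (539, -379.5, 33, 54, -76), (630, -458.5, 32, 55, 76), (437, -362.5, 31, 54, -14), (528, -464.5, 16, 27, 39)]
t 17.12 case [ -12.5 -298.4] z 151.1 phi -96.6 tilt [-0.001  0.001] w 59.5 gf 0.0 F [ 0.3 -0.1 -0.1] q [-0.56  0.52  1.31  0.    1.32  1.13]
shift shares [0.041 1.156 0.34 ]
200 ((-11.979435920715332, -0.9916162490844727), (29.902484893798828, 51.647247314453125), 89.61045837402344) 52.57553921975935
199 ((-5.839382171630859, -72.10124969482422), (51.9544677734375, 30.03438377380371), 1.1067806482315063) 52.59180443162165
```

Emit:
{"method": "drive_tool", "body": {"motion": [0.4, 0.03, 0.5, 0, 0, 0, 0, 0.4, 0.03, 0.9, 0, 0, 0, -0.1, 0.4, 0.03, 0.97, 0.34, 0, 0, -0.218, 0.4, 0.03, 0.97, 0.34, 0, 0, -0.218, 0.4, 0.03, 0.97, 0.34, 0, 0, -0.218]}}

```text
time: 17.8
tool_pos: [0.5424, -0.3518, 0.1022]
eef_rot: [0.994, 0.113, 0.0, 0.0]
force: [0.3, -0.8, 0.5]
width: 0.698
gripper_force: 0.0
```

```bash
python3 -c "
from h import *
st();go(540,-380,8)"
```

```text
t 17.8 case [  -7.4 -444. ] z 102.2 phi -77.1 tilt [ 0.001 -0.001] w 59.4 gf 0.0 F [ 0.3 -0.8  0.5] q [-0.76  0.65  1.2   0.    1.29  0.59]
shift shares [-0.058  0.179  0.628]
```

Emit:
{"method": "drive_tool", "body": {"motion": [0.4, -0.058, 0.179, 0.2, 0, 0, 0, 0.4, -0.058, 0.179, 0.45, 0, 0, 0, 0.4, -0.058, 0.179, 0.625, 0, 0, 0, 0.4, -0.058, 0.179, 0.625, 0, 0, 0, -0.6, -0.058, 0.179, 0.625, 0, 0, 0, -0.6, -0.058, 0.179, 0.625, 0, 0, 0, -0.6, -0.058, 0.179, 0.625, 0, 0, 0, -0.6, -0.058, 0.179, 0.625, 0, 0, 0], "newtons": 60}}

```text
time: 18.8
tool_pos: [0.54, -0.3817, 0.0097]
eef_rot: [0.994, 0.113, 0.001, 0.001]
force: [0.9, 1.7, 6.7]
width: 0.329
gripper_force: 60.0
```

Emit:
{"method": "drive_tool", "body": {"motion": [-0.6, 0, 0, -0.3, 0, 0, 0, -0.6, 0, 0, -0.6, 0, 0, 0.1, -0.6, 0, 0, -0.9, 0, 0, 0.217, -0.6, 0, 0, -0.9, 0, 0, 0.217, -0.6, 0, 0, -0.9, 0, 0, 0.217]}}

```text
time: 19.42
tool_pos: [0.5387, -0.381, 0.142]
eef_rot: [0.998, -0.056, -0.0, -0.0]
force: [-0.1, -0.2, -0.9]
width: 0.334
gripper_force: 59.6
```

```bash
python3 -c "
from h import *
st();p=C0+np.array([[np.cos(YAW),-np.sin(YAW)],[np.sin(YAW),np.cos(YAW)]])@[-.006,.072];print(p);go(*(p*1000),145)"
```

```text
t 19.43 case [  -7.8 -473.4] z 142.0 phi -96.5 tilt [-0.  0.] w 28.4 gf 59.6 F [-0.1 -0.2 -0.9] q [-0.79  0.64  1.1  -0.    1.4   0.89]
[0.6021892  0.16071639]
shift shares [ 0.014 -3.636 -0.019]
```

Emit:
{"method": "drive_tool", "body": {"motion": [-0.6, 0, -0.41, 0, 0, 0, 0, -0.6, 0, -0.82, 0, 0, 0, 0, -0.6, 0, -0.909, 0, 0, 0, 0]}}

```text
time: 19.8
tool_pos: [0.5542, -0.2422, 0.141]
eef_rot: [0.998, -0.055, -0.001, -0.001]
force: [-0.1, 0.2, -0.1]
width: 0.328
gripper_force: 59.7
```

Emit:
{"method": "drive_tool", "body": {"motion": [-0.6, 0, -0.41, 0, 0, 0, 0, -0.6, 0, -0.82, 0, 0, 0, 0, -0.6, 0, -0.909, 0, 0, 0, 0]}}

```text
time: 20.18
tool_pos: [0.5698, -0.1078, 0.1413]
eef_rot: [0.998, -0.055, -0.001, -0.0]
force: [0.2, -0.9, -0.8]
width: 0.328
gripper_force: 59.8
```

Emit:
{"method": "drive_tool", "body": {"motion": [-0.6, 0, -0.41, 0, 0, 0, 0, -0.6, 0, -0.82, 0, 0, 0, 0, -0.6, 0, -0.909, 0, 0, 0, 0]}}

```text
time: 20.55
tool_pos: [0.5856, 0.027, 0.1413]
eef_rot: [0.998, -0.055, -0.001, -0.0]
force: [0.3, -0.7, -1.7]
width: 0.329
gripper_force: 59.8
```

Emit:
{"method": "drive_tool", "body": {"motion": [-0.6, 0, -0.41, 0, 0, 0, 0, -0.6, 0.014, -0.82, 0, 0, 0, 0, -0.6, 0.014, -0.909, 0, 0, 0, 0, -0.6, 0.014, -0.909, 0, 0, 0, 0]}}

```text
time: 21.05
tool_pos: [0.6034, 0.1594, 0.1414]
eef_rot: [0.998, -0.057, -0.0, 0.0]
force: [0.1, -0.5, -0.7]
width: 0.332
gripper_force: 59.9
```

```bash
python3 -c "
from h import *
st();go(602.2,160.7,46)"
```

```text
t 21.05 case [-4.6 70.8] z 141.4 phi -96.5 tilt [-0.001 -0.001] w 28.2 gf 59.9 F [ 0.1 -0.5 -0.7] q [ 0.07  0.58  1.22 -0.    1.34  1.75]
shift shares [-0.009 -0.008  0.636]
```

Emit:
{"method": "drive_tool", "body": {"motion": [-0.6, 0, 0, 0.3, 0, 0, 0, -0.6, 0, 0, 0.5, 0, 0, 0, -0.6, 0, 0, 0.63, 0, 0, 0, -0.6, 0, 0, 0.63, 0, 0, 0, -0.6, 0, 0, 0.63, 0, 0, 0, 0, 0, 0, 0.63, 0, 0, 0, 0, 0, 0, 0.63, 0, 0, 0, 0, 0, 0, 0.63, 0, 0, 0]}}

```text
time: 22.05
tool_pos: [0.6033, 0.1603, 0.048]
eef_rot: [0.998, -0.057, 0.0, -0.0]
force: [0.2, 0.4, -0.2]
width: 0.496
gripper_force: 0.0
```

Emit:
{"method": "drive_tool", "body": {"motion": [0, 0, 0, -0.35, 0, 0, 0, 0.1, 0, 0, -0.7, 0, 0, 0, 0.1, 0, 0, -0.7, 0, 0, 0, 0.1, 0, 0, -0.7, 0, 0, 0]}}

```text
time: 22.55
tool_pos: [0.6027, 0.1602, 0.1519]
eef_rot: [0.998, -0.057, -0.001, 0.0]
force: [-1.0, -0.7, -0.7]
width: 0.552
gripper_force: 0.0
```

Emit:
{"method": "drive_tool", "body": {"motion": [0.1, -0.2, 0.5, 0, 0, 0, 0, 0.1, -0.4, 1, 0, 0, 0, 0, 0.1, -0.4, 1, 0, 0, 0, 0, 0.1, -0.4, 1, 0, 0, 0, 0]}}

```text
time: 23.05
tool_pos: [0.525, 0.0164, 0.1514]
eef_rot: [0.998, -0.059, -0.002, -0.0]
force: [0.3, -0.5, 0.2]
width: 0.546
gripper_force: 0.0
```

Emit:
{"method": "drive_tool", "body": {"motion": [0.1, -0.2, 0.5, 0, 0, 0, -0.1, 0.1, -0.39, 1, 0, 0, 0, -0.172, 0.1, -0.39, 1, 0, 0, 0, -0.172, 0.1, -0.39, 1, 0, 0, 0, -0.172]}}

```text
time: 23.55
tool_pos: [0.4507, -0.1254, 0.1517]
eef_rot: [0.997, 0.077, -0.001, -0.001]
force: [-0.1, -0.1, 0.4]
width: 0.551
gripper_force: 0.0
```

```bash
python3 -c "
from h import *
look();st();go(447,-165,80)
w=cloud('top',cap('top','a5')[1])
c=c2(w)*1000+[-1,-2]; z=w[...,2]*1000
m=((abs(c[...,0])<42)&(abs(c[...,1])<115)&(z>43)&(z<75)).astype(np.uint8)
n,l,s,_=cv2.connectedComponentsWithStats(m)
for i in range(1,n):
  if s[i,4]>20: print(s[i,4],cv2.minAreaRect(c[l==i].astype(np.float32)),np.median(z[l==i]))
"
```

```text
top [(630, -459, 31, 52, 75), (619, -278, 26, 31, -59), (604, -371, 20, 44, -49), (532, -170, 16, 37, 84), (528, -465, 13, 27, 33), (439, -268, 19, 44, -41), (438, -363, 29, 52, -14), (356, -83, 12, 42, -3)]
scene [(533, -168.5, 20, 38, 80), (447, -164.5, 22, 45, -85), (621, -281.5, 18, 34, -53), (439, -266.5, 20, 45, -39), (604, -370.5, 19, 47, -51), (630, -458.5, 33, 54, 77), (437, -362.5, 30, 56, -14), (528, -464.5, 16, 27, 34)]
t 23.65 case [-123.6 -227.7] z 151.9 phi -81.1 tilt [-0.001  0.001] w 46.6 gf 0.0 F [ 0.6  0.8 -0.1] q [-0.52  0.32  1.65  0.    1.18  0.89]
shift shares [-0.072  0.268  0.479]
209 ((-5.358684539794922, 70.60565948486328), (52.32837677001953, 31.04451560974121), 0.7983725666999817) 52.53713363882493
201 ((-11.85633659362793, -1.1239728927612305), (51.83513641357422, 29.801027297973633), 0.789857029914856) 52.94319729304409
200 ((-6.169780731201172, -72.23233032226562), (52.44852066040039, 30.43191146850586), 1.4420284032821655) 52.28248483997034
```

Emit:
{"method": "drive_tool", "body": {"motion": [0.1, -0.072, 0.268, 0.3, 0, 0, 0, 0.1, -0.072, 0.268, 0.6, 0, 0, 0, 0.1, -0.072, 0.268, 0.8, 0, 0, 0, 0.1, -0.072, 0.268, 0.985, 0, 0, 0, 0.1, -0.072, 0.268, 0.985, 0, 0, 0, -0.8, -0.072, 0.268, 0.985, 0, 0, 0, -0.8, -0.072, 0.268, 0.985, 0, 0, 0, -0.8, -0.072, 0.268, 0.985, 0, 0, 0], "newtons": 30}}

```text
time: 24.7
tool_pos: [0.4476, -0.1658, 0.0059]
eef_rot: [0.997, 0.078, 0.001, 0.001]
force: [1.0, 3.4, 7.8]
width: 0.209
gripper_force: 30.4
```

Emit:
{"method": "drive_tool", "body": {"motion": [-0.8, 0, 0, 0, 0, 0, 0, -0.8, 0, 0, -0.3, 0, 0, 0, -0.8, 0, 0, -0.6, 0, 0, 0.1, -0.8, 0, 0, -0.8, 0, 0, 0.172, -0.8, 0, 0, -0.8, 0, 0, 0.172, -0.8, 0, 0, -0.8, 0, 0, 0.172]}}

```text
time: 25.45
tool_pos: [0.4464, -0.1655, 0.1243]
eef_rot: [0.998, -0.056, -0.0, -0.0]
force: [0.2, -0.0, -0.7]
width: 0.206
gripper_force: 29.6
```

```bash
cat >> h.py <<'E'
def gc(x,y,z):  # go in case mm
    p=C0*1000+np.array([[np.cos(YAW),-np.sin(YAW)],[np.sin(YAW),np.cos(YAW)]])@[x,y]; go(*p,z)
E
python3 -c "
from h import *
st();gc(-88,-60,120)"
```

```text
t 25.45 case [-123.8 -269.7] z 124.3 phi -96.5 tilt [-0.001  0.   ] w 17.5 gf 29.6 F [ 0.2 -0.  -0.7] q [-0.6   0.37  1.67 -0.    1.11  1.08]
shift shares [ 0.24  -1.398  0.029]
```

Emit:
{"method": "drive_tool", "body": {"motion": [-0.8, 0.11, -0.4, 0, 0, 0, 0, -0.8, 0.11, -0.7, 0, 0, 0, 0, -0.8, 0.11, -0.7, 0, 0, 0, 0]}}

```text
time: 25.82
tool_pos: [0.4746, -0.0607, 0.1236]
eef_rot: [0.999, -0.055, -0.001, -0.001]
force: [0.7, 0.0, -0.2]
width: 0.209
gripper_force: 29.7
```

Emit:
{"method": "drive_tool", "body": {"motion": [-0.8, 0.11, -0.4, 0, 0, 0, 0, -0.8, 0.11, -0.7, 0, 0, 0, 0, -0.8, 0.11, -0.7, 0.2, 0, 0, 0, -0.8, 0.11, -0.7, 0.2, 0, 0, 0]}}

```text
time: 26.32
tool_pos: [0.5022, 0.0389, 0.0927]
eef_rot: [0.998, -0.057, -0.003, -0.0]
force: [0.4, -0.3, -0.1]
width: 0.211
gripper_force: 29.7
```

```bash
python3 -c "
from h import *
st();gc(-91,-60,18)"
```

```text
t 26.32 case [-91.5 -60.3] z 92.7 phi -96.5 tilt [-0.005  0.001] w 18.0 gf 29.7 F [ 0.4 -0.3 -0.1] q [-0.16  0.46  1.63 -0.    1.06  1.53]
shift shares [ 0.006 -0.002  0.498]
```

Emit:
{"method": "drive_tool", "body": {"motion": [-0.8, 0, 0, 0.2, 0, 0, 0, -0.8, 0, 0, 0.4, 0, 0, 0, -0.8, 0, 0, 0.495, 0, 0, 0, -0.8, 0, 0, 0.495, 0, 0, 0, -0.25, 0, 0, 0.495, 0, 0, 0, -0.25, 0, 0, 0.495, 0, 0, 0, -0.25, 0, 0, 0.495, 0, 0, 0]}}

```text
time: 27.2
tool_pos: [0.5038, 0.0391, 0.0211]
eef_rot: [0.998, -0.057, 0.001, 0.0]
force: [-0.8, 0.5, -0.0]
width: 0.378
gripper_force: 0.0
```

Emit:
{"method": "drive_tool", "body": {"motion": [-0.25, 0, 0, -0.3, 0, 0, 0, -0.25, 0, 0, -0.6, 0, 0, 0, -0.25, 0, 0, -0.75, 0, 0, 0, -0.25, 0, 0, -0.75, 0, 0, 0]}}

```text
time: 27.7
tool_pos: [0.5041, 0.0391, 0.1346]
eef_rot: [0.998, -0.057, 0.002, 0.0]
force: [-0.5, -0.4, -1.3]
width: 0.374
gripper_force: 0.0
```

Emit:
{"method": "drive_tool", "body": {"motion": [0.1, -0.1, 0.5, 0, 0, 0, 0, 0.1, -0.1, 1, 0, 0, 0, 0, 0.1, -0.1, 1, 0, 0, 0, 0, 0.1, -0.1, 1, 0, 0, 0, 0]}}

```text
time: 28.2
tool_pos: [0.4709, -0.1093, 0.132]
eef_rot: [0.998, -0.059, -0.001, -0.0]
force: [0.0, 1.5, 0.1]
width: 0.546
gripper_force: 0.0
```

Emit:
{"method": "drive_tool", "body": {"motion": [0.1, -0.1, 0.5, 0, 0, 0, -0.11, 0.1, -0.1, 1, 0, 0, 0, -0.22, 0.1, -0.1, 1, 0, 0, 0, -0.33, 0.1, -0.1, 1, 0, 0, 0, -0.44, 0.1, -0.1, 1, 0, 0, 0, -0.55, 0.1, -0.1, 1, 0, 0, 0, -0.62, 0.1, -0.1, 1, 0, 0, 0, -0.62]}}

```text
time: 29.08
tool_pos: [0.4398, -0.2542, 0.1324]
eef_rot: [0.909, 0.417, -0.0, -0.001]
force: [-0.9, 0.3, 0.4]
width: 0.546
gripper_force: 0.0
```

```bash
cat >> h.py <<'E'
def drawer():
    w=cloud('top',cap('top')[1]); c=c2(w)*1000+[-1,-2]; z=w[...,2]*1000
    m=((c[...,0]<-56)&(c[...,0]>-119)&(abs(c[...,1])<108)&(z>13)&(z<35)).astype(np.uint8)
    n,l,s,_=cv2.connectedComponentsWithStats(m)
    for i in range(1,n):
        if s[i,4]>20: print('drawer',s[i,4],np.round(cv2.boxPoints(cv2.minAreaRect(c[l==i].astype(np.float32)))).tolist(),np.median(z[l==i]))
E
python3 -c "
from h import *
look();drawer();st();go(438.5,-267.5,60)"
```

```text
top [(631, -458, 31, 53, 75), (622, -284, 17, 30, -48), (604, -371, 20, 43, -48), (532, -170, 15, 38, 81), (528, -465, 14, 25, 34), (446, -378, 19, 42, -45), (356, -86, 12, 46, -2)]
scene [(532, -169.5, 19, 41, 82), (621, -280.5, 19, 35, -60), (439, -267.5, 20, 45, -42), (604, -370.5, 20, 45, -49), (630, -458.5, 32, 53, 75), (437, -363.5, 31, 55, -15), (528, -464.5, 15, 26, 36)]
drawer 99 [[-113.0, -69.0], [-70.0, -72.0], [-69.0, -52.0], [-112.0, -49.0]] 18.111302023777597
t 29.23 case [-120.4 -359.3] z 132.8 phi -40.8 tilt [-0.  0.] w 47.0 gf 0.0 F [ 0.1 -0.1  0.6] q [-0.76  0.41  1.57  0.    1.17 -0.05]
shift shares [-0.069  0.049  0.485]
```

Emit:
{"method": "drive_tool", "body": {"motion": [0.1, -0.069, 0.049, 0.3, 0, 0, 0, 0.1, -0.069, 0.049, 0.6, 0, 0, 0, 0.1, -0.069, 0.049, 0.75, 0, 0, 0, 0.1, -0.069, 0.049, 0.858, 0, 0, 0, 0.1, -0.069, 0.049, 0.858, 0, 0, 0, -0.8, -0.069, 0.049, 0.858, 0, 0, 0, -0.8, -0.069, 0.049, 0.858, 0, 0, 0, -0.8, -0.069, 0.049, 0.858, 0, 0, 0]}}

```text
time: 30.22
tool_pos: [0.4388, -0.2684, 0.0053]
eef_rot: [0.909, 0.417, 0.0, 0.001]
force: [0.2, 1.7, 7.3]
width: 0.211
gripper_force: 30.5
```

Emit:
{"method": "drive_tool", "body": {"motion": [-0.8, 0, 0, 0, 0, 0, 0, -0.8, 0, 0, -0.3, 0, 0, 0.1, -0.8, 0, 0, -0.6, 0, 0, 0.2, -0.8, 0, 0, -0.8, 0, 0, 0.31, -0.8, 0, 0, -0.8, 0, 0, 0.42, -0.8, 0, 0, -0.8, 0, 0, 0.53, -0.8, 0, 0, -0.8, 0, 0, 0.62, -0.8, 0, 0, -0.8, 0, 0, 0.62]}}

```text
time: 31.22
tool_pos: [0.4383, -0.268, 0.1245]
eef_rot: [0.998, -0.056, 0.0, 0.0]
force: [-0.2, -0.7, -0.7]
width: 0.212
gripper_force: 29.8
```

```bash
python3 -c "
from h import *
st();gc(-91,0,100)"
```

```text
t 31.23 case [-120.3 -372.6] z 124.5 phi -96.5 tilt [ 0. -0.] w 18.0 gf 29.8 F [-0.2 -0.7 -0.7] q [-0.78  0.43  1.57 -0.    1.15  0.9 ]
shift shares [ 0.197 -2.484  0.163]
```

Emit:
{"method": "drive_tool", "body": {"motion": [-0.8, 0.065, -0.4, 0, 0, 0, 0, -0.8, 0.065, -0.8, 0, 0, 0, 0, -0.8, 0.065, -0.828, 0, 0, 0, 0]}}

```text
time: 31.6
tool_pos: [0.462, -0.1426, 0.1245]
eef_rot: [0.999, -0.053, -0.0, -0.0]
force: [0.1, -0.7, 0.2]
width: 0.208
gripper_force: 29.8
```

Emit:
{"method": "drive_tool", "body": {"motion": [-0.8, 0.065, -0.4, 0, 0, 0, 0, -0.8, 0.065, -0.8, 0, 0, 0, 0, -0.8, 0.065, -0.828, 0, 0, 0, 0]}}

```text
time: 31.98
tool_pos: [0.4861, -0.0211, 0.1245]
eef_rot: [0.999, -0.054, 0.0, -0.0]
force: [2.0, -1.1, -0.8]
width: 0.208
gripper_force: 29.9
```

Emit:
{"method": "drive_tool", "body": {"motion": [-0.8, 0.065, -0.4, 0, 0, 0, 0, -0.8, 0.065, -0.8, 0, 0, 0, 0, -0.8, 0.065, -0.828, 0.2, 0, 0, 0, -0.8, 0.065, -0.828, 0.2, 0, 0, 0]}}

```text
time: 32.48
tool_pos: [0.5093, 0.0981, 0.093]
eef_rot: [0.998, -0.056, -0.002, 0.0]
force: [0.2, -0.6, -0.5]
width: 0.209
gripper_force: 29.9
```

```bash
python3 -c "
from h import *
st();gc(-91,0,18)"
```

```text
t 32.48 case [-91.2  -0.7] z 93.0 phi -96.5 tilt [-0.004 -0.   ] w 17.8 gf 29.9 F [ 0.2 -0.6 -0.5] q [-0.04  0.48  1.59 -0.    1.08  1.65]
shift shares [ 0.003 -0.005  0.5  ]
```

Emit:
{"method": "drive_tool", "body": {"motion": [-0.8, 0, 0, 0.2, 0, 0, 0, -0.8, 0, 0, 0.4, 0, 0, 0, -0.8, 0, 0, 0.495, 0, 0, 0, -0.8, 0, 0, 0.495, 0, 0, 0, -0.25, 0, 0, 0.495, 0, 0, 0, -0.25, 0, 0, 0.495, 0, 0, 0, -0.25, 0, 0, 0.495, 0, 0, 0]}}

```text
time: 33.35
tool_pos: [0.5101, 0.0988, 0.0207]
eef_rot: [0.998, -0.057, 0.0, 0.0]
force: [-0.1, 0.3, 0.2]
width: 0.375
gripper_force: 0.0
```

Emit:
{"method": "drive_tool", "body": {"motion": [-0.25, 0, 0, -0.3, 0, 0, 0, -0.25, 0, 0, -0.6, 0, 0, 0, -0.25, 0, 0, -0.75, 0, 0, 0, -0.25, 0, 0, -0.75, 0, 0, 0]}}

```text
time: 33.85
tool_pos: [0.5105, 0.0988, 0.1341]
eef_rot: [0.998, -0.057, 0.002, -0.0]
force: [-0.2, 0.2, -1.0]
width: 0.374
gripper_force: 0.0
```

Emit:
{"method": "drive_tool", "body": {"motion": [0.1, 0, 0.5, 0, 0, 0, 0, 0.1, 0, 1, 0, 0, 0, 0, 0.1, 0, 1, 0, 0, 0, 0, 0.1, 0, 1, 0, 0, 0, 0]}}

```text
time: 34.35
tool_pos: [0.4922, -0.0515, 0.1315]
eef_rot: [0.998, -0.058, -0.001, -0.0]
force: [-0.3, -0.2, 0.2]
width: 0.553
gripper_force: 0.0
```

Emit:
{"method": "drive_tool", "body": {"motion": [0.1, 0.2, 0.5, 0, 0, 0, 0, 0.1, 0.3, 1, 0, 0, 0, 0, 0.1, 0.3, 1, 0, 0, 0, 0, 0.1, 0.3, 1, 0, 0, 0, 0]}}

```text
time: 34.85
tool_pos: [0.5206, -0.205, 0.1315]
eef_rot: [0.998, -0.058, -0.001, -0.0]
force: [0.0, 0.2, 1.1]
width: 0.552
gripper_force: 0.0
```

Emit:
{"method": "drive_tool", "body": {"motion": [0.1, 0.3, 0.5, 0, 0, 0, -0.1, 0.1, 0.66, 1, 0, 0, 0, -0.2, 0.1, 0.66, 1, 0, 0, 0, -0.3, 0.1, 0.66, 1, 0, 0, 0, -0.4, 0.1, 0.66, 1, 0, 0, 0, -0.5, 0.1, 0.66, 1, 0, 0, 0, -0.52, 0.1, 0.66, 1, 0, 0, 0, -0.52]}}

```text
time: 35.72
tool_pos: [0.6021, -0.3634, 0.1324]
eef_rot: [0.939, 0.344, -0.0, -0.0]
force: [-0.5, 0.3, -0.4]
width: 0.543
gripper_force: 0.0
```

```bash
python3 -c "
from h import *
look();drawer();st();go(604,-371,5)"
```

```text
top [(622, -284, 16, 30, -47), (532, -170, 16, 36, 84)]
scene [(533, -169.5, 20, 38, 83), (621, -282.5, 19, 33, -52), (604, -370.5, 20, 47, -50), (630, -458.5, 32, 54, 77), (438, -362.5, 30, 55, -14), (528, -464.5, 14, 26, 36)]
drawer 102 [[-113.0, 7.0], [-112.0, -12.0], [-70.0, -9.0], [-71.0, 10.0]] 18.236597928099442
drawer 47 [[-92.0, -70.0], [-70.0, -71.0], [-69.0, -53.0], [-92.0, -52.0]] 18.098014909504528
t 35.88 case [  53.1 -449.6] z 132.6 phi -49.8 tilt [-0.  0.] w 47.1 gf 0.0 F [-0.8 -0.2  0.5] q [-0.71  0.73  0.96  0.    1.46  0.16]
shift shares [-0.018  0.044  0.851]
```

Emit:
{"method": "drive_tool", "body": {"motion": [0.1, -0.018, 0.044, 0.3, 0, 0, 0, 0.1, -0.018, 0.044, 0.6, 0, 0, 0, 0.1, -0.018, 0.044, 0.75, 0, 0, 0, 0.1, -0.018, 0.044, 0.856, 0, 0, 0, 0.1, -0.018, 0.044, 0.856, 0, 0, 0, -0.8, -0.018, 0.044, 0.856, 0, 0, 0, -0.8, -0.018, 0.044, 0.856, 0, 0, 0, -0.8, -0.018, 0.044, 0.856, 0, 0, 0]}}

```text
time: 36.88
tool_pos: [0.6044, -0.372, 0.0058]
eef_rot: [0.939, 0.344, 0.001, 0.001]
force: [-0.1, 0.3, 6.1]
width: 0.211
gripper_force: 30.4
```

Emit:
{"method": "drive_tool", "body": {"motion": [-0.8, 0, 0, 0, 0, 0, 0, -0.8, 0, 0, -0.3, 0, 0, 0.1, -0.8, 0, 0, -0.6, 0, 0, 0.2, -0.8, 0, 0, -0.8, 0, 0, 0.31, -0.8, 0, 0, -0.8, 0, 0, 0.42, -0.8, 0, 0, -0.8, 0, 0, 0.519, -0.8, 0, 0, -0.8, 0, 0, 0.519]}}

```text
time: 37.75
tool_pos: [0.6038, -0.3715, 0.1243]
eef_rot: [0.998, -0.056, -0.0, 0.0]
force: [-0.6, -0.6, -0.8]
width: 0.207
gripper_force: 29.7
```

```bash
python3 -c "
from h import *
st();gc(-91,60,100)"
```

```text
t 37.75 case [  55.8 -456.6] z 124.3 phi -96.4 tilt [-0. -0.] w 17.6 gf 29.7 F [-0.6 -0.6 -0.8] q [-0.72  0.74  0.95 -0.    1.45  0.96]
shift shares [-0.971 -3.446  0.162]
```

Emit:
{"method": "drive_tool", "body": {"motion": [-0.8, -0.2, -0.4, 0, 0, 0, 0, -0.8, -0.5, -0.8, 0, 0, 0, 0, -0.8, -0.5, -0.861, 0, 0, 0, 0, -0.8, -0.5, -0.861, 0, 0, 0, 0]}}

```text
time: 38.25
tool_pos: [0.5437, -0.2335, 0.1249]
eef_rot: [0.999, -0.054, 0.0, 0.0]
force: [-0.1, -0.3, 0.4]
width: 0.209
gripper_force: 29.7
```

Emit:
{"method": "drive_tool", "body": {"motion": [-0.8, -0.2, -0.4, 0, 0, 0, 0, -0.8, -0.471, -0.8, 0, 0, 0, 0, -0.8, -0.471, -0.861, 0, 0, 0, 0, -0.8, -0.471, -0.861, 0, 0, 0, 0]}}

```text
time: 38.75
tool_pos: [0.489, -0.0986, 0.1246]
eef_rot: [0.998, -0.055, 0.001, 0.0]
force: [0.4, -0.6, -0.7]
width: 0.212
gripper_force: 29.7
```

Emit:
{"method": "drive_tool", "body": {"motion": [-0.8, 0, -0.4, 0, 0, 0, 0, -0.8, 0, -0.8, 0, 0, 0, 0, -0.8, 0, -0.861, 0, 0, 0, 0]}}

```text
time: 39.12
tool_pos: [0.5043, 0.0311, 0.1242]
eef_rot: [0.999, -0.055, 0.001, 0.0]
force: [-0.8, -0.9, 1.0]
width: 0.207
gripper_force: 29.7
```

Emit:
{"method": "drive_tool", "body": {"motion": [-0.8, 0, -0.4, 0, 0, 0, 0, -0.8, 0, -0.8, 0, 0, 0, 0, -0.8, 0, -0.861, 0.2, 0, 0, 0, -0.8, 0, -0.861, 0.2, 0, 0, 0]}}

```text
time: 39.62
tool_pos: [0.5176, 0.1573, 0.0925]
eef_rot: [0.998, -0.056, -0.002, 0.0]
force: [-0.4, -0.2, 0.3]
width: 0.207
gripper_force: 29.7
```

```bash
python3 -c "
from h import *
st();gc(-91,60,18)"
```

```text
t 39.62 case [-89.7  59. ] z 92.5 phi -96.4 tilt [-0.003 -0.001] w 17.6 gf 29.7 F [-0.4 -0.2  0.3] q [ 0.08  0.51  1.53 -0.    1.11  1.76]
shift shares [-0.007 -0.007  0.497]
```

Emit:
{"method": "drive_tool", "body": {"motion": [-0.8, 0, 0, 0.2, 0, 0, 0, -0.8, 0, 0, 0.4, 0, 0, 0, -0.8, 0, 0, 0.49, 0, 0, 0, -0.8, 0, 0, 0.49, 0, 0, 0, -0.25, 0, 0, 0.49, 0, 0, 0, -0.25, 0, 0, 0.49, 0, 0, 0, -0.25, 0, 0, 0.49, 0, 0, 0]}}

```text
time: 40.5
tool_pos: [0.5175, 0.1582, 0.0213]
eef_rot: [0.998, -0.056, 0.001, -0.0]
force: [-0.6, 0.2, -0.1]
width: 0.373
gripper_force: 0.0
```

Emit:
{"method": "drive_tool", "body": {"motion": [-0.25, 0, 0, -0.3, 0, 0, 0, -0.25, 0, 0, -0.6, 0, 0, 0, -0.25, 0, 0, -0.75, 0, 0, 0, -0.25, 0, 0, -0.75, 0, 0, 0]}}

```text
time: 41.0
tool_pos: [0.5178, 0.1583, 0.1348]
eef_rot: [0.998, -0.056, 0.002, -0.0]
force: [0.7, 0.5, -0.3]
width: 0.374
gripper_force: 0.0
```

Emit:
{"method": "drive_tool", "body": {"motion": [-1, -0.4, 0.2, 0, 0, 0, 0, -1, -0.8, 0.39, 0, 0, 0, 0, -1, -0.84, 0.39, 0, 0, 0, 0, -1, -0.84, 0.39, 0, 0, 0, 0, -1, -0.84, 0.39, 0, 0, 0, 0]}}

```text
time: 41.62
tool_pos: [0.3868, 0.1143, 0.1331]
eef_rot: [0.998, -0.056, 0.0, -0.0]
force: [0.1, 0.8, -0.3]
width: 0.001
gripper_force: 0.0
```

```bash
python3 -c "
from h import *
look();drawer();st();gc(-190,0,10)
p,d=cap('scene','b1');im=cv2.imread('pics/b1.png'); cv2.imwrite('pics/b1z.png',cv2.resize(im[60:260,120:386],(800,600),interpolation=2))
"
```

```text
top [(630, -459, 31, 52, 75), (622, -284, 16, 30, -47), (532, -170, 16, 37, 84), (528, -466, 14, 26, 39), (438, -364, 29, 53, -14), (356, -84, 12, 43, -1)]
scene [(532, -168.5, 20, 39, 86), (621, -281.5, 18, 33, -58), (631, -458.5, 32, 55, 76), (438, -361.5, 30, 56, -15), (529, -464.5, 16, 26, 38)]
drawer 105 [[-112.0, 69.0], [-111.0, 48.0], [-68.0, 50.0], [-69.0, 70.0]] 18.2920416784089
drawer 102 [[-113.0, 8.0], [-111.0, -13.0], [-70.0, -8.0], [-72.0, 12.0]] 17.85043806637259
drawer 101 [[-113.0, -51.0], [-113.0, -71.0], [-69.0, -70.0], [-69.0, -50.0]] 18.437303150388033
t 41.77 case [-215.3    1.5] z 133.0 phi -96.4 tilt [-0.  0.] w 0.2 gf 0.0 F [ 0.2 -0.4  0.6] q [-0.01  0.24  1.84  0.    1.06  1.67]
shift shares [0.168 0.01  0.82 ]
```

View pics/b1z.png

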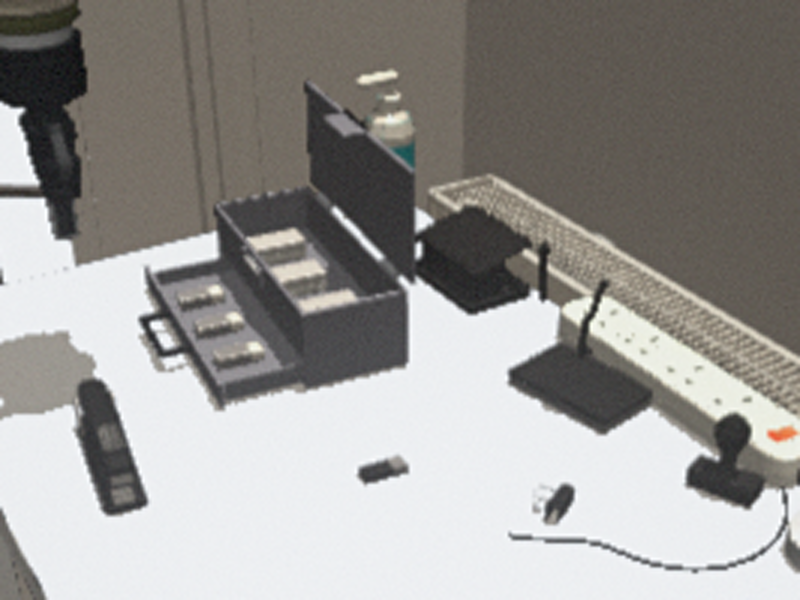

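All three cartons are in the compartment at zoom (278,243), (298,275) and (328,300), and all three erasers are in the drawer at (200,297), (218,322) and (238,352). Next I push the drawer home.

Emit:
{"method": "drive_tool", "body": {"motion": [-1, 0.13, 0, 0.3, 0, 0, 0, -1, 0.13, 0, 0.6, 0, 0, 0, -1, 0.13, 0, 0.82, 0, 0, 0, -1, 0.13, 0, 0.82, 0, 0, 0]}}

```text
time: 42.32
tool_pos: [0.4041, 0.112, 0.0088]
eef_rot: [0.998, -0.056, -0.002, 0.0]
force: [-0.1, -0.1, 0.9]
width: 0.001
gripper_force: 0.0
```

Emit:
{"method": "drive_tool", "body": {"motion": [-1, 0.08, 0, 0, 0, 0, 0, -1, 0.16, 0, 0, 0, 0, 0, -1, 0.24, 0, 0, 0, 0, 0, -1, 0.32, 0, 0, 0, 0, 0, -1, 0.4, 0, 0, 0, 0, 0, -1, 0.48, 0, 0, 0, 0, 0, -1, 0.56, 0, 0, 0, 0, 0, -1, 0.6, 0, 0, 0, 0, 0]}}

```text
time: 43.32
tool_pos: [0.495, 0.1018, 0.0101]
eef_rot: [0.998, -0.056, 0.0, 0.0]
force: [-1.2, -0.4, -0.0]
width: -0.004
gripper_force: 0.5
```

```bash
python3 -c "
from h import *
st();gc(-95,0,10)"
```

```text
t 43.33 case [-105.8    1.3] z 10.1 phi -96.5 tilt [ 0. -0.] w -0.3 gf 0.5 F [-1.2 -0.4 -0. ] q [-0.03  0.59  1.71 -0.    0.85  1.65]
shift shares [0.072 0.009 0.001]
```

Emit:
{"method": "drive_tool", "body": {"motion": [-1, 0.02, 0, 0, 0, 0, 0, -1, 0.04, 0, 0, 0, 0, 0, -1, 0.06, 0, 0, 0, 0, 0, -1, 0.07, 0, 0, 0, 0, 0, -1, 0.08, 0, 0, 0, 0, 0, -1, 0.08, 0, 0, 0, 0, 0]}}

```text
time: 44.08
tool_pos: [0.5055, 0.1006, 0.0101]
eef_rot: [0.998, -0.056, -0.001, 0.0]
force: [-4.6, 0.3, 1.5]
width: -0.001
gripper_force: 2.0
```

```bash
python3 -c "
from h import *
st()"
```

```text
t 44.08 case [-95.2   1.3] z 10.1 phi -96.4 tilt [-0.001  0.   ] w -0.1 gf 2.0 F [-4.6  0.3  1.5] q [-0.03  0.6   1.68 -0.    0.86  1.65]
```

Emit:
{"method": "drive_tool", "body": {"motion": [-1, 0.015, 0, 0, 0, 0, 0, -1, 0.025, 0, 0, 0, 0, 0, -1, 0.025, 0, 0, 0, 0, 0]}}

```text
time: 44.45
tool_pos: [0.5058, 0.1006, 0.01]
eef_rot: [0.998, -0.056, -0.005, 0.0]
force: [-17.3, 0.1, 12.5]
width: -0.001
gripper_force: 8.5
```

```bash
python3 -c "
from h import *
st()"
```

```text
t 44.45 case [-95.    1.4] z 10.0 phi -96.4 tilt [-0.009  0.   ] w -0.1 gf 8.5 F [-17.3   0.1  12.5] q [-0.03  0.6   1.67  0.    0.88  1.65]
```

Emit:
{"method": "drive_tool", "body": {"motion": [-1, -0.2, 0, 0, 0, 0, 0, -1, -0.425, 0, 0, 0, 0, 0, -1, -0.425, 0, 0, 0, 0, 0]}}

```text
time: 44.82
tool_pos: [0.4452, 0.1076, 0.0104]
eef_rot: [0.998, -0.056, -0.0, -0.0]
force: [0.6, 0.4, 0.4]
width: -0.002
gripper_force: 0.0
```

Emit:
{"method": "drive_tool", "body": {"motion": [-1, 0, 0, -0.5, 0, 0, 0, -1, 0, 0, -1, 0, 0, 0, -1, 0, 0, -1, 0, 0, 0, -1, 0, 0, -1, 0, 0, 0]}}

```text
time: 45.32
tool_pos: [0.4485, 0.1072, 0.1622]
eef_rot: [0.998, -0.056, 0.003, -0.0]
force: [0.8, 0.3, -0.0]
width: 0.001
gripper_force: 0.0
```

Emit:
{"method": "drive_tool", "body": {"motion": [-1, 0, 0, -0.4, 0, 0, 0, -1, 0, 0, -0.67, 0, 0, 0, -1, 0, 0, -0.67, 0, 0, 0, -1, 0, 0, -0.67, 0, 0, 0]}}

```text
time: 45.82
tool_pos: [0.4464, 0.1072, 0.259]
eef_rot: [0.998, -0.056, -0.001, 0.0]
force: [-1.2, 0.2, 0.5]
width: 0.002
gripper_force: 0.0
```

```bash
python3 -c "
from h import *
st();gc(92,0,255)
for n,o in (('top',(-1,-2)),('scene',(1,1.5))):
  w=cloud(n,cap(n,'b2'+n)[1]); c=c2(w)*1000+o; z=w[...,2]*1000
  m=(abs(c[...,1])<90)&(z>-5)&(z<400)
  for lo in range(40,200,10):
    k=m&(c[...,0]>=lo)&(c[...,0]<lo+10)
    if k.sum()>3: print(n,lo,k.sum(),np.round(np.percentile(z[k],[5,50,99])))
  m=(abs(c[...,1])<30)&(z>14)&(z<23)&(c[...,0]<-70)&(c[...,0]>-170); print('handle x',np.percentile(c[...,0][m],[2,98]) if m.sum() else None, m.sum())
  m=(abs(c[...,1])<100)&(abs(c[...,1])>30)&(z>120)&(z<185)&(c[...,0]>30)&(c[...,0]<80)
  if m.sum(): print('lid slope', np.polyfit(z[m]-80,c[...,0][m],1))
"
```

```text
t 45.83 case [-154.7    1.2] z 259.0 phi -96.5 tilt [-0.003  0.   ] w 0.2 gf 0.0 F [-1.2  0.2  0.5] q [-0.02  0.2   1.48 -0.    1.47  1.66]
shift shares [1.645 0.009 0.022]
top 40 374 [ 31.  65. 192.]
top 50 443 [ 83. 167. 196.]
top 60 26 [-4. -1.  2.]
top 80 83 [-4. -1.  4.]
top 90 193 [-4. -1.  3.]
top 100 179 [-4. -1.  3.]
top 110 185 [-4. -1.  4.]
top 120 191 [-4. -1.  8.]
top 130 227 [-4.  2. 44.]
top 140 262 [-3. 11. 48.]
top 150 207 [-3. 44. 50.]
top 160 199 [-2. 47. 53.]
top 170 208 [-3. 48. 55.]
top 180 200 [-3. 51. 58.]
top 190 199 [-2. 53. 60.]
handle x [-85.53854557 -77.90804813] 47
lid slope [2.56748686e-03 5.21622889e+01]
scene 40 409 [ 33.  60. 192.]
scene 50 869 [ 88. 138. 193.]
scene 70 12 [-2. -0.  1.]
scene 80 23 [-3. -1.  0.]
scene 90 41 [-3. -1.  3.]
scene 100 45 [-3. -1.  2.]
scene 110 70 [-3. -1.  2.]
scene 120 64 [-2. -1.  2.]
scene 130 118 [-2.  1. 41.]
scene 140 197 [-1. 15. 46.]
scene 150 187 [-1. 24. 49.]
scene 160 151 [-1. 34. 52.]
scene 170 123 [-1. 48. 53.]
scene 180 124 [-2. 51. 57.]
scene 190 123 [-1. 53. 59.]
handle x [-84.63487888 -76.10289128] 32
lid slope [-1.12002146e-03  5.41642168e+01]
```

Emit:
{"method": "drive_tool", "body": {"motion": [-1, 0.4, 0, 0, 0, 0, 0, -1, 0.83, 0, 0, 0, 0, 0, -1, 0.83, 0, 0, 0, 0, 0, -1, 0.83, 0, 0, 0, 0, 0]}}

```text
time: 46.42
tool_pos: [0.5697, 0.0934, 0.2594]
eef_rot: [0.998, -0.056, -0.001, -0.0]
force: [-0.7, 0.5, -0.1]
width: -0.002
gripper_force: 0.0
```

Emit:
{"method": "drive_tool", "body": {"motion": [-1, 0.4, 0, 0, 0, 0, 0, -1, 0.83, 0, 0, 0, 0, 0, -1, 0.83, 0, 0, 0, 0, 0, -1, 0.83, 0, 0, 0, 0, 0]}}

```text
time: 46.92
tool_pos: [0.6929, 0.0797, 0.2609]
eef_rot: [0.998, -0.056, -0.0, -0.0]
force: [-0.8, 0.2, 1.4]
width: -0.004
gripper_force: 0.0
```

```bash
python3 -c "
from h import *
st();gc(92,0,175)"
```

```text
t 46.92 case [93.3  1.8] z 260.9 phi -96.4 tilt [-0.001  0.   ] w -0.3 gf 0.0 F [-0.8  0.2  1.4] q [-0.05  0.65  0.75  0.    1.75  1.63]
shift shares [-0.008  0.012  0.573]
```

Emit:
{"method": "drive_tool", "body": {"motion": [-1, 0, 0, 0.2, 0, 0, 0, -1, 0, 0, 0.4, 0, 0, 0, -1, 0, 0, 0.57, 0, 0, 0, -1, 0, 0, 0.57, 0, 0, 0]}}

```text
time: 47.42
tool_pos: [0.6919, 0.0799, 0.1751]
eef_rot: [0.998, -0.056, -0.001, -0.0]
force: [-1.0, -0.1, -0.1]
width: 0.002
gripper_force: 0.0
```

Emit:
{"method": "drive_tool", "body": {"motion": [-1, -0.16, 0, 0, 0, 0, 0, -1, -0.28, 0, 0.01, 0, 0, 0, -1, -0.393, 0, 0.027, 0, 0, 0, -1, -0.48, 0, 0.065, 0, 0, 0, -1, -0.563, 0, 0.113, 0, 0, 0, -1, -0.635, 0, 0.175, 0, 0, 0, -1, -0.7, 0, 0.243, 0, 0, 0, -1, -0.7, 0, 0.243, 0, 0, 0]}}

```text
time: 48.42
tool_pos: [0.5889, 0.0914, 0.1405]
eef_rot: [0.998, -0.056, 0.001, -0.0]
force: [0.0, -0.2, 1.1]
width: 0.001
gripper_force: 0.0
```

```bash
python3 -c "
from h import *
st()
cap('scene','b3');im=cv2.imread('pics/b3.png'); cv2.imwrite('pics/b3z.png',cv2.resize(im[60:210,140:340],(640,480),interpolation=2))"
```

```text
t 48.42 case [-11.4   1.7] z 140.5 phi -96.4 tilt [ 0.002 -0.   ] w 0.1 gf 0.0 F [ 0.  -0.2  1.1] q [-0.04  0.54  1.31 -0.    1.3   1.64]
```

View pics/b3z.png

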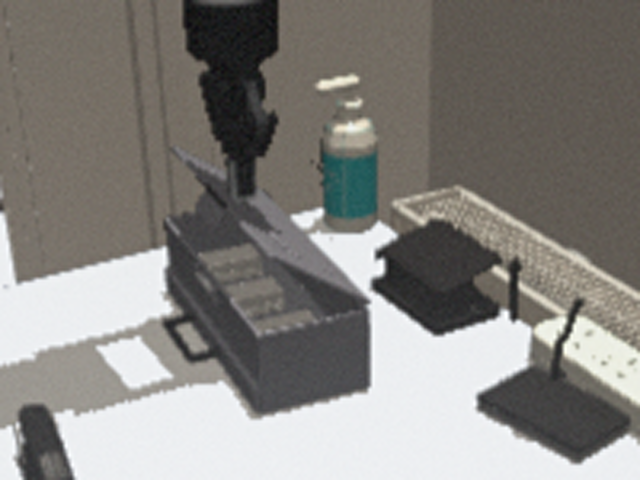

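The lid is about half-way over with the finger behind it, at zoom (245,190). The drawer is home and its handle is at (190,335). I carry on down.

Emit:
{"method": "drive_tool", "body": {"motion": [-1, -0.05, 0, 0.08, 0, 0, 0, -1, -0.093, 0, 0.165, 0, 0, 0, -1, -0.115, 0, 0.22, 0, 0, 0, -1, -0.127, 0, 0.27, 0, 0, 0, -1, -0.13, 0, 0.29, 0, 0, 0, -1, -0.13, 0, 0.29, 0, 0, 0]}}

```text
time: 49.22
tool_pos: [0.5704, 0.0933, 0.0953]
eef_rot: [0.998, -0.056, 0.0, 0.0]
force: [0.4, 0.3, 0.3]
width: -0.0
gripper_force: 0.0
```

Emit:
{"method": "drive_tool", "body": {"motion": [-1, 0, 0, -0.1, 0, 0, 0, -1, -0.06, 0, -0.1, 0, 0, 0, -1, -0.12, 0.01, -0.1, 0, 0, 0, -1, -0.12, 0.01, -0.1, 0, 0, 0]}}

```text
time: 49.72
tool_pos: [0.5513, 0.0939, 0.1103]
eef_rot: [0.998, -0.056, -0.0, 0.0]
force: [-0.1, -1.3, -0.3]
width: 0.001
gripper_force: 0.0
```

```bash
python3 -c "
from h import *
st(); gc(-48,0,92)"
```

```text
t 49.73 case [-49.   -0.2] z 110.3 phi -96.4 tilt [-0.001  0.   ] w 0.1 gf 0.0 F [-0.1 -1.3 -0.3] q [-0.04  0.51  1.46 -0.    1.17  1.64]
shift shares [ 0.007 -0.001  0.122]
```

Emit:
{"method": "drive_tool", "body": {"motion": [-1, 0, 0, 0.08, 0, 0, 0, -1, 0, 0, 0.1, 0, 0, 0, -1, 0, 0, 0.115, 0, 0, 0, -1, 0, 0, 0.125, 0, 0, 0, -1, 0, 0, 0.135, 0, 0, 0, -1, 0, 0, 0.145, 0, 0, 0, -1, 0, 0, 0.155, 0, 0, 0, -1, 0, 0, 0.16, 0, 0, 0]}}

```text
time: 50.72
tool_pos: [0.5523, 0.0938, 0.086]
eef_rot: [0.998, -0.056, 0.0, 0.0]
force: [0.7, -0.2, -1.5]
width: -0.002
gripper_force: 0.0
```

```bash
python3 -c "
from h import *
st()"
```

```text
t 50.73 case [-48.   -0.1] z 86.0 phi -96.5 tilt [ 0. -0.] w -0.2 gf 0.0 F [ 0.7 -0.2 -1.5] q [-0.04  0.54  1.48 -0.    1.12  1.64]
```

Emit:
{"method": "drive_tool", "body": {"motion": [-1, 0, 0, 0.015, 0, 0, 0, -1, 0, 0, 0.025, 0, 0, 0, -1, 0, 0, 0.03, 0, 0, 0]}}

```text
time: 51.1
tool_pos: [0.5525, 0.0939, 0.0851]
eef_rot: [0.998, -0.056, 0.001, 0.0]
force: [-13.8, -0.9, 36.6]
width: -0.005
gripper_force: 18.2
```

Emit:
{"method": "drive_tool", "body": {"motion": [-1, 0, 0, -0.3, 0, 0, 0, -1, 0, 0, -0.6, 0, 0, 0, -1, 0, 0, -0.9, 0, 0, 0, -1, 0, 0, -0.9, 0, 0, 0]}}

```text
time: 51.6
tool_pos: [0.5536, 0.0938, 0.2199]
eef_rot: [0.998, -0.056, 0.004, -0.0]
force: [-0.3, 0.2, -0.6]
width: -0.002
gripper_force: 0.0
```

Emit:
{"method": "drive_tool", "body": {"motion": [-1, -0.5, 0, 0, 0, 0, 0, -1, -1, 0, 0, 0, 0, 0, -1, -1, 0, 0, 0, 0, 0, -1, -1, 0, 0, 0, 0, 0]}}

```text
time: 52.1
tool_pos: [0.4019, 0.1109, 0.2163]
eef_rot: [0.998, -0.056, -0.0, 0.0]
force: [-0.1, -0.3, 0.8]
width: 0.0
gripper_force: 0.0
```

```bash
python3 -c "
from h import *
st();look()
for n,o in (('top',(-1,-2)),('scene',(1,1.5))):
  w=cloud(n,cap(n,'c1'+n)[1]); c=c2(w)*1000+o; z=w[...,2]*1000
  m=(abs(c[...,1])<110)&(z>60)&(z<120)&(c[...,0]<45)&(c[...,0]>-48)
  f=np.polyfit(c[...,0][m]-52,z[m],1); print(n,m.sum(),'lid angle',-f[0],'at hinge',f[1])
  m=(abs(c[...,1])<30)&(z>14)&(z<23)&(c[...,0]<-70)&(c[...,0]>-170); print('handle x',np.percentile(c[...,0][m],[2,98]) if m.sum() else None)
im=cv2.imread('pics/c1scene.png'); cv2.imwrite('pics/c1z.png',cv2.resize(im[60:360,100:460],(720,600),interpolation=2))"
```

```text
t 52.1 case [-199.4   -0.2] z 216.3 phi -96.4 tilt [-0.001  0.   ] w 0.0 gf 0.0 F [-0.1 -0.3  0.8] q [-0.02  0.16  1.66 -0.    1.32  1.67]
top [(630, -459, 31, 53, 75), (618, -278, 26, 31, -58), (532, -170, 16, 37, 85), (528, -465, 14, 26, 33), (438, -364, 29, 52, -14), (356, -86, 12, 45, -2)]
scene [(532, -169.5, 19, 39, 82), (620, -279.5, 23, 32, -54), (630, -458.5, 33, 54, 74), (438, -362.5, 31, 56, -14), (528, -465.5, 16, 26, 35)]
top 2627 lid angle 8.530661987620871e-05 at hinge 84.90232329706265
handle x [-85.54952253 -77.918852  ]
scene 1158 lid angle -0.0027022401956634146 at hinge 85.64940612130367
handle x [-84.50460609 -77.06687871]
```

View pics/c1z.png

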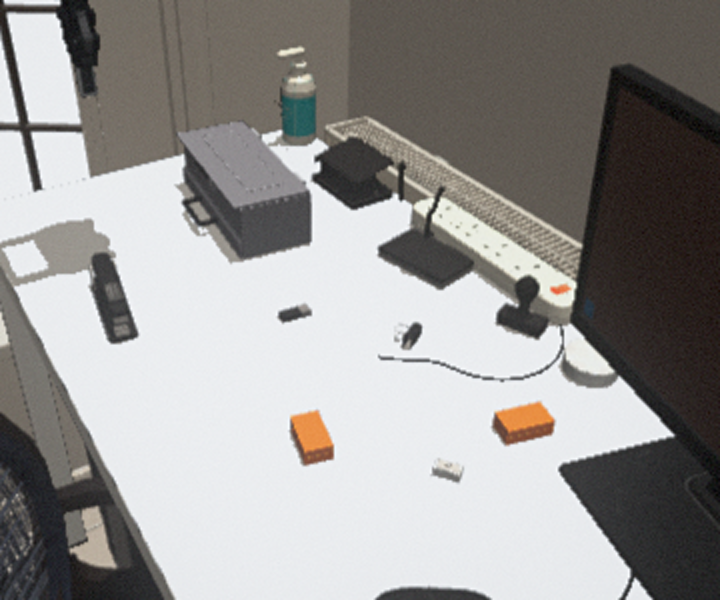

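The lid is flat at angle 0 with its top at 85 mm, zoom (245,155). The drawer is home, and the bystanders and orange cartons are unmoved.

```bash
python3 -c "
from h import *
print(robot.hand_in())"
```

```text
the job is handed in; nothing more can be done
None
```

I packed all three cartons and all three erasers, pushed the drawer home and snapped the lid shut; the bystanders and the orange look-alikes stayed where they were, and the job was handed in at about 52 s.

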